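Nest the flowerpots on the tray, load the dryer and switch it on

TASK

Stack all the small terracotta flowerpots, upright and nested one inside the other, as a single stack seated in the round wooden ring in the middle of the tray. Then slide the loaded tray fully home into the slotted rails of the dryer, and only then put the key from its wooden block all the way into the dryer's key switch, turn it clockwise to the stop and leave it there. The other things on the table stay where they are.

Things in the scene. Friction and masses are not known exactly. Their poses are not given: they have to be found in the camera images.
- pot0: small terracotta flowerpot, one of up to five alike; None if absent. Origin: centre of its underside, z up through the mouth. 55 mm high; straight collar on its top 26 mm, 63 to 67 mm across (10-sided for contact), mouth 57 mm inside; below the collar it tapers to a foot 41 mm across. 110 g. Nested, its collar rests on the lower pot's rim: origins 26 mm apart in height, 1 to 2 mm sideways play.
- pot1: another small terracotta flowerpot, exactly like pot0; None if absent.
- pot2: another small terracotta flowerpot, exactly like pot0; None if absent.
- pot3: another small terracotta flowerpot, exactly like pot0; None if absent.
- pot4: another small terracotta flowerpot, exactly like pot0; None if absent.
- tray: loose wooden board, 170 mm (its x) by 180 mm (its y) by 12 mm thick, 450 g. A fixed wooden ring in its middle, 57 mm across inside, 72 mm outside, top 43 mm above the table, takes the lowest pot: its collar rests on the ring, its origin then 14 mm above the tray's. Tray origin: underside of the board's middle, z up; its +y edge goes into the dryer first. On its -y side stands a handle fin.
- tray_handle (a point): point in the tray's handle fin, 120 mm from the tray's origin along its -y and 50 mm up. The fin is an upright wooden slab 14 mm thick (tray x), 50 mm long (tray y) and its top is 56 mm above the table; it stands 5 to 55 mm clear of the board's -y edge, joined to it by a 12 mm thick bar. Pinch it across its thickness from above.
- bay_home (a point): where the tray's origin lies when the tray is fully home in the fixed dryer, at table height, with the dryer's axes: the tray goes in along +y, its own y along this y. The stop is the front face of the grey blower housing at y = +90 mm (housing x +-115 mm, y 90 to 210 mm, 110 mm high). The tray starts on the table in front of the mouth, clear of it and slightly crooked.
- bay_mouth (a point): middle of the bay's mouth at table height, 90 mm from bay_home along its -y, same axes. From here two steel rails run 180 mm to the housing, 176 mm apart inside, 30 mm high, with lips (inner edges at x +-78 mm, underside 20 mm up) that the tray's edges slide under. Open on top; the tray slides on the table. Flared guides 24 mm high widen the mouth over the 45 mm before it.
- switch (a joint): angle of the dryer's key switch, a round black cylinder 54 mm across and 30 mm high standing on the blower housing with a slot in its top: 0 to 1.2 rad, growing as it turns clockwise seen from above; 1.2 is the stop (on). It starts near 0, stays where it is left, and turns against about 0.05 N m of friction.
- switch_mouth (a point): centre of the key slot's mouth, on the cylinder's axis in its top face, 140 mm above the table; z up. It turns with the cylinder. The slot is 11 mm (this x) by 21 mm (this y) and goes straight down 30 mm, with 2 mm lead-in chamfers. The key fits either way round, with about 0.2 rad of turning play.
- key: big switch key standing upright, loose in a wooden block. Origin: tip of its blade, z up to the bow. Blade 8 mm (x) by 18 mm (y) by 26 mm long; above it a black flat bow 12 mm (x) by 40 mm (y) by 34 mm high (26 to 60 mm above the origin), whose underside rests on the block or on the switch when the key is right in. 60 g. Pinch the bow across its 12 mm.
- keyblock: fixed dark wooden key block, 60 by 60 mm, 40 mm high, origin at the centre of its underside; its slot in the top, 12 mm (x) by 22 mm (y), 34 mm deep, holds the key's blade at the start.
There are look-alikes about, which are no part of the job. What is shaped like the pot1 but green is not meant.

How it is judged:
By the outcome, as a careful person would: the job done as asked, in the order asked, and still so for the second after the job is handed in, with the robot touching nothing.
Of pot0, pot1, pot2, pot3, pot4 only 3 to 5 are there at a start; the rules pass over those that are not, and their reading is None.
At some moment in a run one of pot0, pot1, pot2, pot3, pot4 may be knocked a few centimetres aside while the robot is not near it.
It also fails if it takes over 210 s, if anything falls off the work surface, if the arm or the gripper's body presses on something with over 40 N, if the wrist force passes 120 N, or if a joint passes its speed limit or range.

ROBOT

A 7-joint arm with a two-finger parallel gripper is mounted at the origin on the work surface. World frame = base frame: x ahead of the robot, y to its left, z up, the work surface at z = 0. Lengths are in mm, angles in rad, forces in N, time in s.
With the tool pointing down it reaches from about 400 to 875 mm from the base axis. Payload 4.4 kg.
Tool frame: the origin (TCP) lies at the very end of the fingers, on their centre line; the grasp point (between the pads) lies 19 mm behind it (ctrl.grip_depth is the distance from the TCP to the grasp point, in mm); z points along the fingers, x is the direction in which the jaws open and shut, and the axes are right-handed (so a half turn about z gives the same grasp; the last joint's range is limited). The gripper opens to 85 mm and grips with 20 to 120 N. Pads are 22 mm wide; open, the fingers measure 114 mm over their backs; the gripper's body (76 mm by 85 mm) begins 54 mm behind the grasp point. The pads swing forward as they close: fully open they stand 13 mm farther back than shut.
Start: joints at [-1.332, 0.628, 0.038, 1.517, -0.027, 0.996, -0.02], TCP at [195.042, 620.061, 231.313] pointing down, gripper open.
Joint ranges: [-3.06, 3.06], [-0.37, 2.12], [-1.25, 1.32], [0.18, 2.47], [-1.1, 4.24], [0.23, 1.98], [-2.94, 2.94]. Speed limits (rad/s): [2.57, 2.57, 3.14, 3.14, 3.14, 3.14, 3.14].

INTERFACE

Orientations are given as [roll, pitch, yaw] about the fixed x, y, z axes, in that order (R = Rz(yaw) Ry(pitch) Rx(roll)).
In Python, from cell import ctrl gives the robot as it stands.
- The arm moves only by the shell command python3 -m creep 'ROWS'. ROWS is JSON, a list of rows, each an object with "hand": the opening, from 0 (shut) to 1 (fully open); "travel": the shift along the tool's x, y, z in cm, a list of three; "angular": the turn, a rotation vector about the tool's x, y, z in degrees, a list of three. In form: [{"hand": hand, "travel": [tx, ty, tz], "angular": [rx, ry, rz]}, ...]. A call has 1 to 20 rows; each row is the pose to reach, as a shift and turn from the pose measured when the call began, along the tool's axes at that moment; what a row does not reach only later rows make up. A row lasts 1/10 s, in which the tool goes at most 50 mm and 8.59 degrees, less where a joint would pass 70% of its speed; a pose out of reach is approached as far as the arm can. A call with a gripper value outside its range is refused whole. The fingers move at their own pace and stop on an object; the grip force is fixed at half the most. Time passes only in rows, so rows that repeat a pose let the fingers close. It gives the time, the measured TCP pose, the force and the opening at its end, in the units of the state.
- ctrl.read_state(): the state, without advancing time (a new reading comes with each control period).
- ctrl.get_image(name): name is "scene" or "side" or "wrist"; returns a dict with "frame" (420x560x3 uint8, red, green, blue), "fx", "fy", "cx", "cy" (pixels), "origin" and "orientation" of the camera in the world. Camera axes: x right, y down, z forward; pixel columns grow to the right and rows downward; lengths in mm; the calibration is good to about 2 mm. A picture is of the moment at which its call begins. There is no depth.
- ctrl.finish_job(): hands the job in, once; it reports no verdict.
Trained networks look in the newest picture that a camera, given by its name, has taken for a name from the list of things; names that differ only in an ending like _2 or _b are one class to them, and where a whole thing is asked for, a point or a joint stands for the part that bears it (a point fixed in the world has none). Each returns a list of dicts, best first, with "confidence" (0 to 1); they miss things now and then, are a little off and sometimes report something else, mostly with a low value. They report only what shows in the picture. A call takes as long as a camera call. They do not tell look-alikes from the thing itself.
- ctrl.regions_of(camera, thing): "region" (420x560 bool, what is visible of it).
- ctrl.spot_point(camera, thing): "at" ([x, y, z] in mm, in world coordinates, good to about 4 mm: a listed point, or the origin of a listed thing).
The state is a dict: "clock": time; "qpos": joint angles; "qd": joint speeds; "tau": joint torques, N m; "eef_pos": TCP position; "tool_rot": TCP orientation; "force": force on the tool from outside, world axes, zero at the start; "torque": the same for the moment, N m; "width": finger opening in mm.
Only numpy, scipy, OpenCV 4.12 (cv2) and the standard library are available. Lean on these libraries where they do the work, as an engineer would, in place of code of your own. Each camera call takes 0.05 s, during which the arm holds its last target. There are 200 camera calls.

## Working session

There is one attempt and no reset: what is moved stays moved. The work goes in short steps, Python scripts to look and compute and a shell command to move; the robot and the scene stay as the last step left them, time stands still between calls to the robot, and variables do not carry over. Pictures are saved under pics/ and viewed, about 12 in all and at most 16, crops included, and the job is handed in when it is done.

```bash
ls; mkdir -p pics; python3 - <<'E'
from cell import ctrl
import cv2,numpy as np
s=ctrl.read_state();print(s)
for n in ["scene","side","wrist"]:
    im=ctrl.get_image(n);cv2.imwrite(f"pics/a_{n}.png",im["frame"][:,:,::-1])
    print(n,[im[k] for k in("fx","cx","cy","origin","orientation")])
    for t in ["pot0","tray","tray_handle","switch_mouth","key","keyblock","bay_home","bay_mouth"]:
        try:print(t,[(np.round(d["at"]).tolist(),round(d["confidence"],2)) for d in ctrl.spot_point(n,t)])
        except Exception as e:print(t,e)
E
```

```text
pics
{'clock': 0.0, 'qpos': array([-1.33177634,  0.62930851,  0.03843973,  1.51837764, -0.02701646,
        0.99630961, -0.01997808]), 'qd': array([ 4.83078291e-05, -1.22502848e-03,  1.61425789e-03,  1.47771966e-04,
       -7.10719479e-04, -2.94522774e-04, -1.46753377e-03]), 'tau': array([ 1.01006113e-03, -5.63420033e+01,  1.22621711e+00, -1.93437445e+01,
        1.10375573e-02,  1.06060159e-02,  7.55806980e-06]), 'eef_pos': array([194.85625095, 619.44437339, 230.41034766]), 'tool_rot': array([3.14158456e+00, 1.88536614e-03, 1.26599088e+00]), 'force': array([ 0.02156493, -0.27922009, -0.49662581]), 'torque': array([-0.03302621, -0.02072464, -0.03601323]), 'width': 85.5604367915454}
scene [425.1350996092344, 286.5540493146015, 214.82541173449417, array([992.76928879, 488.5029934 , 855.4211119 ]), array([-2.36878925,  0.01947156,  2.37838458])]
pot0 [([356.0, -214.0, 1.0], 0.69), ([634.0, -307.0, -3.0], 0.65), ([501.0, -439.0, 2.0], 0.65), ([491.0, -308.0, 3.0], 0.63)]
tray [([590.0, -35.0, 0.0], 0.93)]
tray_handle [([578.0, -164.0, 47.0], 0.59)]
switch_mouth [([543.0, 359.0, 140.0], 0
[... 242 characters left out ...]
.01133539, -2.74320522])]
pot0 [([489.0, -308.0, 0.0], 0.82), ([637.0, -303.0, 0.0], 0.78), ([500.0, -440.0, 4.0], 0.74), ([351.0, -212.0, -0.0], 0.67)]
tray [([589.0, -38.0, 2.0], 0.69)]
tray_handle [([580.0, -162.0, 49.0], 0.56)]
switch_mouth []
key [([430.0, 246.0, 16.0], 0.78), ([491.0, -307.0, -1.0], 0.29)]
keyblock [([426.0, 249.0, 3.0], 0.71)]
bay_home [([426.0, 245.0, 12.0], 0.42)]
bay_mouth []
wrist [337.6302600888445, 282.08622889288495, 212.78149010496773, array([122.20478663, 642.08382892, 375.03932496]), array([ 2.84304710e+00, -6.24760511e-04,  1.26493497e+00])]
pot0 []
tray []
tray_handle []
switch_mouth []
key []
keyblock [([431.0, 244.0, 3.0], 0.78)]
bay_home []
bay_mouth []
```

View pics/a_scene.png

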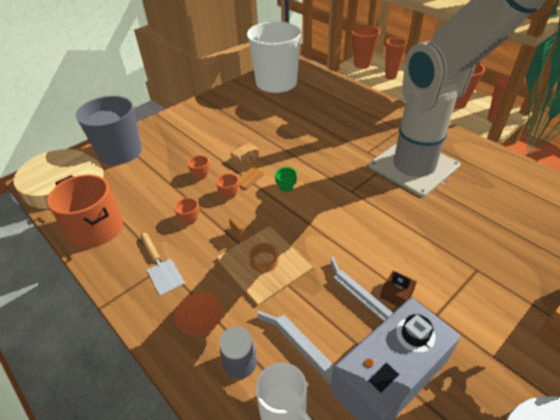

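View pics/a_side.png

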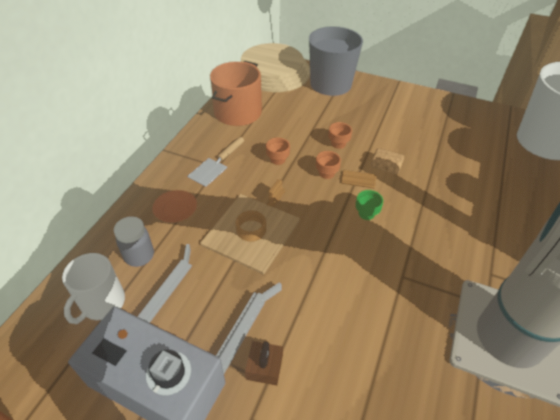

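Look-alikes: terracotta small pots at scene (199,167), (228,186), (187,210). The other candidates are the green pot (286,179), the big red pot (87,208) and the distant pots off the table. I choose the first three. Next is a close crop to check them, plus one of the dryer.

```bash
python3 - <<'E'
import cv2,numpy as np
a=cv2.imread("pics/a_scene.png");b=cv2.imread("pics/a_side.png")
z=lambda i,x,y,w,h,s:cv2.resize(i[y:y+h,x:x+w],None,fx=s,fy=s,interpolation=cv2.INTER_CUBIC)
cv2.imwrite("pics/b1.png",np.vstack([z(a,160,130,160,100,5)[:300*2][:,:800][:300],]) if 0 else np.vstack([z(a,160,140,160,60+25,3.5),z(b,250,110,160,85,3.5)]))
cv2.imwrite("pics/b2.png",np.hstack([z(a,250,240,220,180,1.8),z(b,60,230,220,180,1.8)]))
cv2.imwrite("pics/b2.png",z(a,250,240,220,175,3.4))
cv2.imwrite("pics/b3.png",z(b,60,230,230,175,3.4))
E
```

```text
(no output)
```

View pics/b1.png

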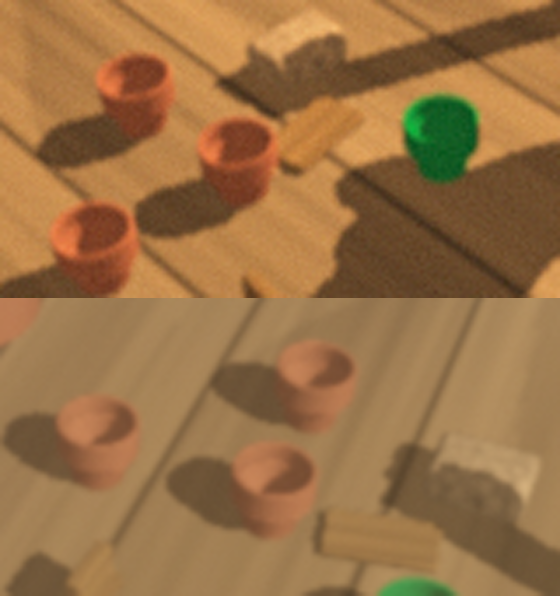

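View pics/b2.png

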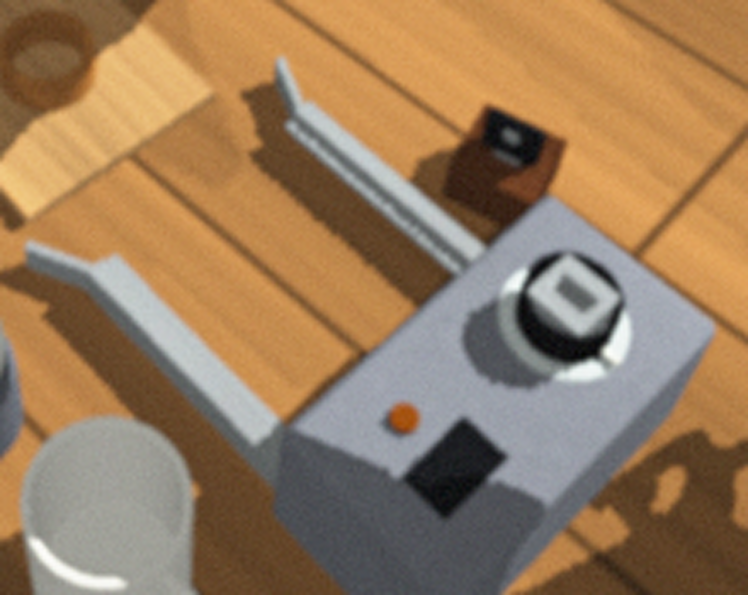

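View pics/b3.png

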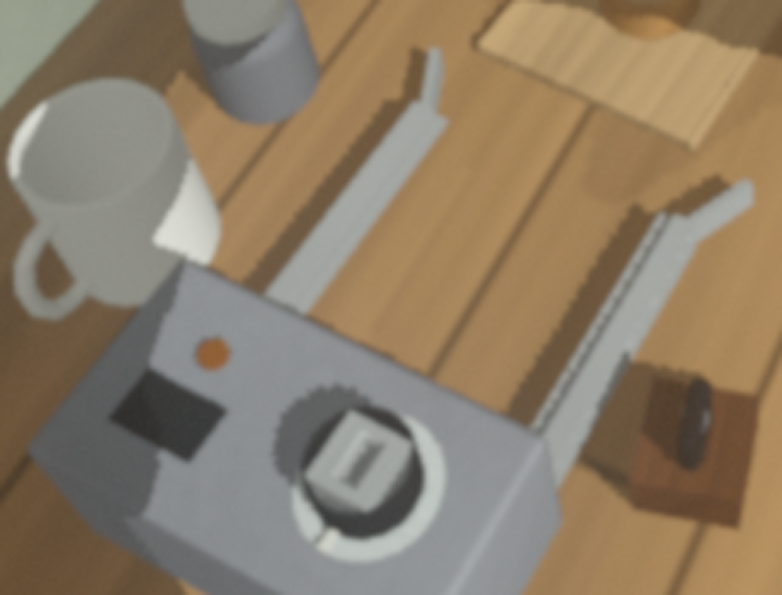

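All three are upright terracotta pots. The green one is rejected. Next I fit the dryer pose from the housing corners and list the layout.

```bash
cat > h.py <<'E'
from cell import ctrl
import cv2,numpy as np,sys
from scipy.spatial.transform import Rotation as R
def euler(e): return R.from_euler('xyz',e)
def proj(im,P):
    p=euler(im["orientation"]).inv().apply(np.atleast_2d(P)-im["origin"])
    return np.c_[im["fx"]*p[:,0]/p[:,2]+im["cx"],im["fy"]*p[:,1]/p[:,2]+im["cy"]]
def ray(im,uv,z):
    uv=np.atleast_2d(uv).astype(float)
    d=np.c_[(uv[:,0]-im["cx"])/im["fx"],(uv[:,1]-im["cy"])/im["fy"],np.ones(len(uv))]
    d=euler(im["orientation"]).apply(d);o=np.array(im["origin"])
    return o+d*((z-o[2])/d[:,2])[:,None]
def go(x,y,z,yaw,ref=None):
    s=ctrl.read_state();R0=euler(s["tool_rot"]);p=s["eef_pos"]
    R1=euler([np.pi,0,yaw])
    best=min((R0.inv()*euler([np.pi,0,yaw+k*np.pi]) for k in(0,1)),key=lambda r:r.magnitude())
    print("go",(x,y,z),"travel",np.round(R0.inv().apply(np.array([x,y,z])-p)/10,2).tolist(),"ang",np.round(np.degrees(best.as_rotvec()),1).tolist())
def st():
    s=ctrl.read_state();print("t",round(s["clock"],1),"tcp",np.round(s["eef_pos"],1),"rot",np.round(s["tool_rot"],3),"F",np.round(s["force"],1),"w",round(s["width"],1),"q",np.round(s["qpos"],2));return s
E
python3 - <<'E'
from h import *
from scipy.optimize import least_squares
A=ctrl.get_image("scene");B=ctrl.get_image("side")
sa=lambda u,v:(250+u/3.4,240+v/3.4);sb=lambda u,v:(60+u/3.4,230+v/3.4)
obs=[(A,(-115,90,110),sa(550,197)),(A,(115,90,110),sa(283,428)),(A,(-115,210,110),sa(713,325)),
(B,(-115,90,110),sb(553,438)),(B,(115,90,110),sb(187,262)),(B,(115,210,110),sb(38,452)),
(A,(-78,-90,30),sa(290,120)),(B,(78,-90,30),sb(445,122)),(B,(-78,-90,30),sb(660,213))]
def w(q,P): return np.array(P)@R.from_euler('z',q[2]).as_matrix().T+[q[0],q[1],0]
f=lambda q:np.concatenate([proj(i,w(q,P))[0]-uv for i,P,uv in obs])
r=least_squares(f,[580,200,0],loss='soft_l1');print(r.x,np.round(r.fun,1).reshape(-1,2).tolist())
q=r.x
print("home",w(q,(0,0,0)),"mouth",w(q,(0,-90,0)))
for n,i,c,sc in(("scene",A,(575,293),sa),("side",B,(363,465),sb)): print("slot",n,ray(i,sc(*c),140))
print("slot dir",ray(B,[sb(350,485),sb(380,445)],140), ray(A,[sa(558,283),sa(595,305)],140))
print("key side",ray(B,[sb(690,460),sb(700,380)],74)," scene",ray(A,sa(512,135),74))
print("block top scene",ray(A,[sa(487,107),sa(565,143)],40),"side",ray(B,[sb(632,507),sb(740,525),sb(755,400)],40))
b=lambda u,v:(250+u/3.5,110+(v-298)/3.5)
print("wood",ray(B,[b(330,510),b(320,560),b(440,525),b(440,570)],5))
sp=lambda u,v:(160+u/3.5,140+v/3.5)
E
```

```text
[ 5.87581920e+02  2.06723612e+02 -5.08087592e-02] [[0.6, -2.4], [-0.1, 1.1], [4.0, -0.0], [0.4, 0.3], [-1.1, -1.8], [-5.1, 0.3], [-0.7, -0.2], [1.0, -1.6], [1.1, -0.9]]
home [587.58191966 206.72361218   0.        ] mouth [583.01109854 116.83975604   0.        ]
slot scene [[545.50977719 357.56365203 140.        ]]
slot side [[545.24317113 358.77843001 140.        ]]
slot dir [[545.64378386 369.15054531 140.        ]
 [543.10916182 347.48010025 140.        ]] [[546.97555152 347.56928026 140.        ]
 [543.92672947 369.25943691 140.        ]]
key side [[418.23451704 272.59648201  74.        ]
 [431.17071072 231.00218889  74.        ]]  scene [[436.3478068  251.28047775  74.        ]]
block top scene [[404.9736525  214.90411745  40.        ]
 [392.1099857  269.90671295  40.        ]] side [[442.15672382 294.90483839  40.        ]
 [386.39053813 281.30698616  40.        ]
 [405.42255179 215.37733964  40.        ]]
wood [[ 449.34315402 -331.05912425    5.        ]
 [ 439.93319998 -275.5174351     5.        ]
 [ 366.38549046 -348.85107981    5.        ]
 [ 354.0103815  -301.31948513    5.        ]]
```

```bash
python3 -c "
from h import *
go(600,100,240,0.3); go(634,-305,200,-0.4)"
```

```text
go (600, 100, 240) travel [-37.45, 54.24, -0.87] ang [-0.0, 0.0, 55.3]
go (634, -305, 200) travel [-75.07, 69.64, 3.13] ang [-0.0, -0.0, -84.5]
```

```bash
python3 -m creep '[{"hand":1,"travel":[-37.5,54.2,-0.9],"angular":[0,0,55.3]},{"hand":1,"travel":[-37.5,54.2,-0.9],"angular":[0,0,55.3]},{"hand":1,"travel":[-37.5,54.2,-0.9],"angular":[0,0,55.3]},{"hand":1,"travel":[-37.5,54.2,-0.9],"angular":[0,0,55.3]},{"hand":1,"travel":[-37.5,54.2,-0.9],"angular":[0,0,55.3]},{"hand":1,"travel":[-37.5,54.2,-0.9],"angular":[0,0,55.3]},{"hand":1,"travel":[-37.5,54.2,-0.9],"angular":[0,0,55.3]},{"hand":1,"travel":[-37.5,54.2,-0.9],"angular":[0,0,55.3]},{"hand":1,"travel":[-37.5,54.2,-0.9],"angular":[0,0,55.3]},{"hand":1,"travel":[-37.5,54.2,-0.9],"angular":[0,0,55.3]},{"hand":1,"travel":[-37.5,54.2,-0.9],"angular":[0,0,55.3]},{"hand":1,"travel":[-37.5,54.2,-0.9],"angular":[0,0,55.3]},{"hand":1,"travel":[-37.5,54.2,-0.9],"angular":[0,0,55.3]},{"hand":1,"travel":[-37.5,54.2,-0.9],"angular":[0,0,55.3]},{"hand":1,"travel":[-37.5,54.2,-0.9],"angular":[0,0,55.3]},{"hand":1,"travel":[-37.5,54.2,-0.9],"angular":[0,0,55.3]}]'; python3 -c "
from h import *
st();go(634,-305,150,-0.4)"
```

```text
clock: 3.05
eef_pos: [598.7, 101.2, 240.0]
tool_rot: [-3.14, 0.001, 0.302]
force: [0.2, 0.4, 0.2]
width: 85.6
t 3.0 tcp [598.7 101.2 240. ] rot [-3.14e+00  1.00e-03  3.02e-01] F [0.2 0.4 0.2] w 85.6 q [-0.41  0.57  0.32  1.64 -0.21  0.96  0.28]
go (634, -305, 150) travel [-8.7, 39.85, 8.94] ang [-0.1, 0.1, 40.2]
```

```bash
python3 -m creep '[{"hand":1,"travel":[-8.7,39.9,8.9],"angular":[0,0,40]},{"hand":1,"travel":[-8.7,39.9,8.9],"angular":[0,0,40]},{"hand":1,"travel":[-8.7,39.9,8.9],"angular":[0,0,40]},{"hand":1,"travel":[-8.7,39.9,8.9],"angular":[0,0,40]},{"hand":1,"travel":[-8.7,39.9,8.9],"angular":[0,0,40]},{"hand":1,"travel":[-8.7,39.9,8.9],"angular":[0,0,40]},{"hand":1,"travel":[-8.7,39.9,8.9],"angular":[0,0,40]},{"hand":1,"travel":[-8.7,39.9,8.9],"angular":[0,0,40]},{"hand":1,"travel":[-8.7,39.9,8.9],"angular":[0,0,40]},{"hand":1,"travel":[-8.7,39.9,8.9],"angular":[0,0,40]},{"hand":1,"travel":[-8.7,39.9,8.9],"angular":[0,0,40]}]'; cat >> h.py <<'E'
def find(t,cams=("scene","side","wrist"),minc=.4):
    out=[]
    for n in cams:
        im=ctrl.get_image(n)
        out+=[(n,*np.round(d["at"],1).tolist(),round(d["confidence"],2)) for d in ctrl.spot_point(n,t) if d["confidence"]>minc]
    print(t,*sorted(out,key=lambda o:round(o[1],-2)),sep="\n  ");return out
E
python3 -c "
from h import *
st();find('pot0');find('tray');cv2.imwrite('pics/c.png',ctrl.get_image('wrist')['frame'][:,:,::-1]);go(634,-305,31,-0.4)"
```

```text
clock: 4.15
eef_pos: [635.0, -302.1, 150.2]
tool_rot: [-3.138, 0.003, -0.393]
force: [1.1, 1.2, 1.3]
width: 85.1
t 4.2 tcp [ 635.  -302.1  150.2] rot [-3.138e+00  3.000e-03 -3.930e-01] F [1.1 1.2 1.3] w 85.1 q [ 0.18  0.83  0.43  1.43 -0.39  0.97  0.32]
pot0
  ('scene', 354.4, -211.7, 2.6, 0.58)
  ('side', 352.1, -212.6, -1.3, 0.87)
  ('scene', 491.4, -310.6, 1.2, 0.87)
  ('scene', 499.1, -440.9, 0.3, 0.8)
  ('side', 490.5, -307.3, 0.4, 0.89)
  ('side', 499.3, -439.9, -0.0, 0.56)
  ('wrist', 498.8, -439.2, 6.3, 0.81)
  ('scene', 635.1, -308.8, -0.6, 0.73)
  ('side', 636.8, -307.1, -3.4, 0.72)
  ('wrist', 634.8, -307.4, 1.1, 0.59)
tray
  ('scene', 588.9, -38.1, -0.1, 0.71)
  ('side', 591.3, -39.6, 4.5, 0.94)
go (634, -305, 31) travel [-0.01, -0.04, 11.94] ang [-0.0, 0.1, 0.2]
```

View pics/c.png

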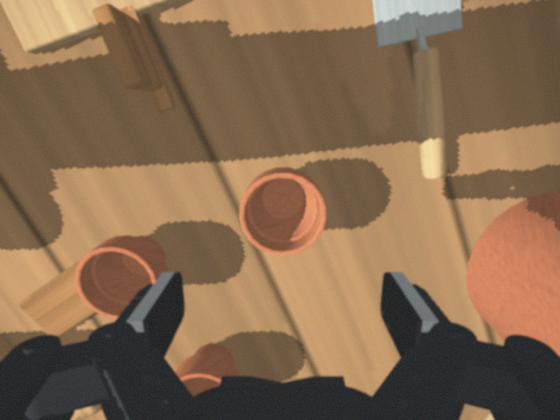

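The target pot's rim is centred at (283,212) in the wrist picture. The second pot is at (118,283) and a third is partly visible at (203,380).

```bash
python3 -c "
from h import *
im=ctrl.get_image('wrist');p=ray(im,[[283,212],[118,283]],55);print(p);go(p[0][0],p[0][1],31,-0.4)"
```

```text
[[ 634.14142708 -304.07252622   55.        ]
 [ 491.04929601 -307.74122483   55.        ]]
go (np.float64(634.1414270790841), np.float64(-304.0725262203523), 31) travel [-0.03, -0.13, 11.94] ang [-0.0, 0.1, 0.2]
```

```bash
python3 -m creep '[{"hand":1,"travel":[0,0,4],"angular":[0,0,0]},{"hand":1,"travel":[0,0,8],"angular":[0,0,0]},{"hand":1,"travel":[0,0,11.9],"angular":[0,0,0]},{"hand":1,"travel":[0,0,11.9],"angular":[0,0,0]},{"hand":1,"travel":[0,0,11.9],"angular":[0,0,0]},{"hand":0,"travel":[0,0,11.9],"angular":[0,0,0]},{"hand":0,"travel":[0,0,11.9],"angular":[0,0,0]},{"hand":0,"travel":[0,0,11.9],"angular":[0,0,0]},{"hand":0,"travel":[0,0,11.9],"angular":[0,0,0]},{"hand":0,"travel":[0,0,11.9],"angular":[0,0,0]},{"hand":0,"travel":[0,0,11.9],"angular":[0,0,0]},{"hand":0,"travel":[0,0,11.9],"angular":[0,0,0]},{"hand":0,"travel":[0,0,11.9],"angular":[0,0,0]}]'; python3 -c "
from h import *
st();go(590,-38,160,-.3)"
```

```text
clock: 6.15
eef_pos: [635.8, -306.8, 35.0]
tool_rot: [-3.141, -0.004, -0.396]
force: [0.0, -0.1, 5.6]
width: 62.2
t 6.2 tcp [ 635.8 -306.8   35. ] rot [-3.141 -0.004 -0.396] F [ 0.  -0.1  5.6] w 62.2 q [ 0.21  0.97  0.38  1.49 -0.45  0.77  0.37]
go (590, -38, 160) travel [-14.56, -23.03, -12.55] ang [0.0, -0.2, -5.5]
```

```bash
python3 -m creep '[{"hand":0,"travel":[0,0,-5],"angular":[0,0,0]},{"hand":0,"travel":[0,0,-10],"angular":[0,0,0]},{"hand":0,"travel":[0,0,-12.5],"angular":[0,0,0]},{"hand":0,"travel":[-2.6,-4.2,-12.5],"angular":[0,0,-5.5]},{"hand":0,"travel":[-5.2,-8.3,-12.5],"angular":[0,0,-5.5]},{"hand":0,"travel":[-7.8,-12.4,-12.5],"angular":[0,0,-5.5]},{"hand":0,"travel":[-10.4,-16.5,-12.5],"angular":[0,0,-5.5]},{"hand":0,"travel":[-13,-20.6,-12.5],"angular":[0,0,-5.5]},{"hand":0,"travel":[-14.6,-23,-12.5],"angular":[0,0,-5.5]},{"hand":0,"travel":[-14.6,-23,-12.5],"angular":[0,0,-5.5]},{"hand":0,"travel":[-14.6,-23,-12.5],"angular":[0,0,-5.5]}]'; python3 -c "
from h import *
st();find('pot0');find('tray');cv2.imwrite('pics/d.png',ctrl.get_image('wrist')['frame'][:,:,::-1])"
```

```text
clock: 7.25
eef_pos: [590.2, -37.7, 161.1]
tool_rot: [-3.141, -0.006, -0.299]
force: [-0.2, -1.4, -1.7]
width: 62.2
t 7.2 tcp [590.2 -37.7 161.1] rot [-3.141 -0.006 -0.299] F [-0.2 -1.4 -1.7] w 62.2 q [-0.26  0.67  0.45  1.77 -0.39  0.78  0.08]
pot0
  ('scene', 351.1, -210.4, -2.1, 0.74)
  ('side', 354.6, -211.8, -0.3, 0.73)
  ('wrist', 351.2, -209.6, 0.4, 0.63)
  ('scene', 502.7, -441.3, 2.9, 0.72)
  ('side', 499.1, -442.0, 0.8, 0.94)
  ('side', 489.8, -307.9, 1.7, 0.77)
  ('scene', 594.5, -38.4, 125.6, 0.97)
  ('side', 589.2, -39.0, 124.9, 0.77)
  ('wrist', 589.7, -42.2, 120.4, 0.66)
tray
  ('scene', 586.8, -40.5, 1.6, 0.72)
  ('side', 589.5, -37.5, 3.7, 0.85)
  ('wrist', 593.3, -38.6, 0.5, 0.72)
```

View pics/d.png

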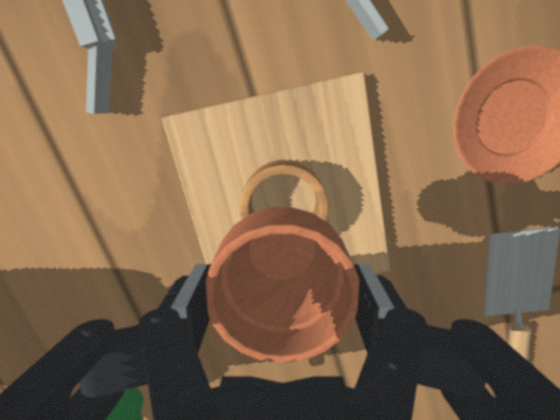

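The pot is held level, with its rim centre at (283,292). The ring centre is near (283,204), and the tray's front corners are at (163,118) and (366,73).

```bash
python3 -c "
from h import *
im=ctrl.get_image('wrist');print('rim',ray(im,[283,292],180))
r=ray(im,[[240,205],[328,205],[284,160]],43);print(r,(r[0]+r[1])/2, r[1]-r[0])
c=ray(im,[[163,118],[366,73]],12);print(c);d=c[1]-c[0];y=np.arctan2(d[1],d[0]);print(y,(c[0]+c[1])/2-90*np.array([-np.sin(y),np.cos(y),0]))
go(589,-38,53,-.3)"
```

```text
rim [[589.23819603 -35.82009664 180.        ]]
[[556.88876966 -27.22183165  43.        ]
 [624.10767488 -48.21391437  43.        ]
 [601.09384541  -3.37405866  43.        ]] [590.49822227 -37.71787301  43.        ] [ 67.21890523 -20.99208271   0.        ]
[[514.54389994  55.3513695   12.        ]
 [683.33086112  39.2039523   12.        ]]
-0.09537717874138522 [590.36644294 -42.31329304  12.        ]
go (589, -38, 53) travel [-0.08, -0.0, 10.64] ang [0.0, -0.2, -0.0]
```

```bash
python3 -m creep '[{"hand":0,"travel":[0.05,0.1,4],"angular":[0,0,0]},{"hand":0,"travel":[0.05,0.1,7],"angular":[0,0,0]},{"hand":0,"travel":[0.05,0.1,9],"angular":[0,0,0]},{"hand":0,"travel":[0.05,0.1,10.5],"angular":[0,0,0]},{"hand":0,"travel":[0.05,0.1,11],"angular":[0,0,0]},{"hand":0,"travel":[0.05,0.1,11],"angular":[0,0,0]},{"hand":0,"travel":[0.05,0.1,11],"angular":[0,0,0]}]'; python3 -c "
from h import *
st()"
```

```text
clock: 8.65
eef_pos: [590.8, -39.6, 50.2]
tool_rot: [-3.142, -0.005, -0.3]
force: [1.0, -0.6, -2.0]
width: 62.5
t 8.7 tcp [590.8 -39.6  50.2] rot [-3.142 -0.005 -0.3  ] F [ 1.  -0.6 -2. ] w 62.5 q [-0.19  0.82  0.35  1.83 -0.48  0.57  0.15]
```

```bash
python3 -m creep '[{"hand":1,"travel":[0,0,0],"angular":[0,0,0]},{"hand":1,"travel":[0,0,0],"angular":[0,0,0]},{"hand":1,"travel":[0,0,0],"angular":[0,0,0]},{"hand":1,"travel":[0,0,0],"angular":[0,0,0]},{"hand":1,"travel":[0,0,0],"angular":[0,0,0]},{"hand":1,"travel":[0,0,-4],"angular":[0,0,0]},{"hand":1,"travel":[0,0,-8],"angular":[0,0,0]},{"hand":1,"travel":[0,0,-12],"angular":[0,0,0]},{"hand":1,"travel":[0,0,-12],"angular":[0,0,0]}]'; python3 -c "
from h import *
st();go(491,-308,160,-1.2);find('pot0');find('tray');cv2.imwrite('pics/e.png',ctrl.get_image('wrist')['frame'][:,:,::-1])"
```

```text
clock: 9.55
eef_pos: [593.8, -40.4, 175.6]
tool_rot: [-3.139, -0.015, -0.301]
force: [1.3, -0.2, -0.2]
width: 85.3
t 9.6 tcp [593.8 -40.4 175.6] rot [-3.139 -0.015 -0.301] F [ 1.3 -0.2 -0.2] w 85.3 q [-0.27  0.65  0.46  1.76 -0.38  0.81  0.08]
go (491, -308, 160) travel [-1.92, 28.61, 1.46] ang [-0.5, -0.8, 51.5]
pot0
  ('scene', 351.7, -211.2, 1.6, 0.61)
  ('side', 351.9, -214.0, -5.0, 0.93)
  ('scene', 490.7, -309.0, 2.4, 0.68)
  ('scene', 501.1, -441.3, 1.9, 0.57)
  ('side', 488.1, -308.6, 1.4, 0.94)
  ('side', 498.0, -439.4, -0.5, 0.67)
  ('scene', 592.5, -38.8, 13.5, 0.63)
  ('side', 592.4, -36.3, 14.1, 0.9)
  ('wrist', 590.4, -38.4, 9.9, 0.93)
tray
  ('scene', 589.5, -39.3, 0.0, 0.7)
  ('side', 590.4, -37.0, 5.9, 0.61)
  ('side', 579.7, -162.7, 51.5, 0.5)
```

View pics/e.png

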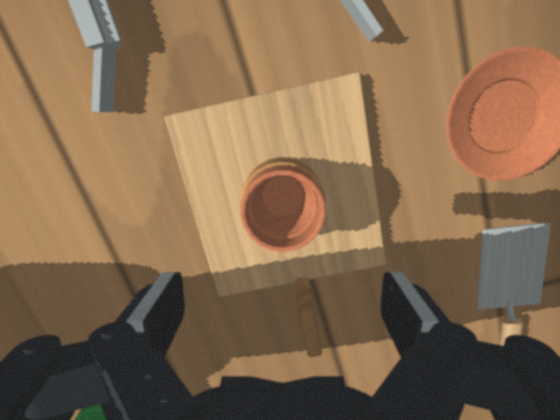

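The first pot is seated, with its rim at (283,208) over the ring, and the tray has not moved. Next is pot two.

```bash
python3 -m creep '[{"hand":1,"travel":[-0.3,4.5,0.2],"angular":[0,-0.8,8]},{"hand":1,"travel":[-0.6,9,0.5],"angular":[0,-0.8,16]},{"hand":1,"travel":[-0.9,13.5,0.7],"angular":[0,-0.8,24]},{"hand":1,"travel":[-1.2,18,1],"angular":[0,-0.8,32]},{"hand":1,"travel":[-1.5,23,1.2],"angular":[0,-0.8,40]},{"hand":1,"travel":[-1.9,28.6,1.5],"angular":[0,-0.8,48]},{"hand":1,"travel":[-1.9,28.6,1.5],"angular":[0,-0.8,51.5]},{"hand":1,"travel":[-1.9,28.6,1.5],"angular":[0,-0.8,51.5]},{"hand":1,"travel":[-1.9,28.6,1.5],"angular":[0,-0.8,51.5]}]'; python3 -c "
from h import *
st();find('pot0');im=ctrl.get_image('wrist')
d=ctrl.regions_of('wrist','pot0')
for q in d:
  m=q['region'];c=max(cv2.findContours(m.astype(np.uint8),0,2)[0],key=len);(u,v),r=cv2.minEnclosingCircle(c);print(q['confidence'],u,v,r,cv2.boundingRect(c))
go(491,-308,35,-1.2)"
```

```text
clock: 11.1
eef_pos: [487.9, -305.8, 154.5]
tool_rot: [3.14, 0.01, -1.197]
force: [-0.4, 0.4, 0.3]
width: 85.4
t 11.1 tcp [ 487.9 -305.8  154.5] rot [ 3.14   0.01  -1.197] F [-0.4  0.4  0.3] w 85.4 q [ 0.11  0.71  0.66  1.81 -0.58  0.83 -0.14]
pot0
  ('scene', 353.3, -212.8, 1.0, 0.88)
  ('side', 350.7, -210.5, -2.9, 0.91)
  ('wrist', 354.5, -210.1, -1.1, 0.65)
  ('scene', 501.0, -443.0, 3.3, 0.87)
  ('scene', 490.1, -311.6, 0.6, 0.55)
  ('side', 486.6, -309.2, 1.4, 0.57)
  ('side', 499.0, -439.4, 3.7, 0.52)
  ('wrist', 497.2, -438.3, 1.4, 0.82)
  ('wrist', 493.1, -307.6, -1.5, 0.66)
  ('scene', 593.3, -40.5, 11.9, 0.73)
  ('side', 590.6, -38.4, 11.9, 0.88)
0.72 122.5 301.0 45.40108871459961 (80, 266, 80, 66)
0.69 443.28326416015625 249.0096435546875 47.273834228515625 (397, 211, 93, 85)
go (491, -308, 35) travel [0.37, -0.27, 11.99] ang [0.1, 0.5, 0.1]
```

```bash
python3 -m creep '[{"hand":1,"travel":[0.35,-0.3,4],"angular":[0,0.5,0]},{"hand":1,"travel":[0.35,-0.3,8],"angular":[0,0.5,0]},{"hand":1,"travel":[0.35,-0.3,11.6],"angular":[0,0.5,0]},{"hand":1,"travel":[0.35,-0.3,12.1],"angular":[0,0.5,0]},{"hand":1,"travel":[0.35,-0.3,12.1],"angular":[0,0.5,0]},{"hand":0,"travel":[0.35,-0.3,12.1],"angular":[0,0.5,0]},{"hand":0,"travel":[0.35,-0.3,12.1],"angular":[0,0.5,0]},{"hand":0,"travel":[0.35,-0.3,12.1],"angular":[0,0.5,0]},{"hand":0,"travel":[0.35,-0.3,12.1],"angular":[0,0.5,0]},{"hand":0,"travel":[0.35,-0.3,12.1],"angular":[0,0.5,0]},{"hand":0,"travel":[0.35,-0.3,12.1],"angular":[0,0.5,0]},{"hand":0,"travel":[0.35,-0.3,12.1],"angular":[0,0.5,0]},{"hand":0,"travel":[0.35,-0.3,12.1],"angular":[0,0.5,0]}]'; python3 -c "
from h import *
st();go(590.5,-38,190,-.9)"
```

```text
clock: 12.8
eef_pos: [492.2, -308.6, 36.8]
tool_rot: [-3.141, -0.002, -1.198]
force: [-1.4, 1.2, 7.7]
width: 63.0
t 12.8 tcp [ 492.2 -308.6   36.8] rot [-3.141e+00 -2.000e-03 -1.198e+00] F [-1.4  1.2  7.7] w 63.0 q [ 0.2   0.87  0.51  1.87 -0.72  0.6  -0.02]
go (590.5, -38, 190) travel [-21.58, -19.02, -15.36] ang [-0.0, -0.1, -17.1]
```

```bash
python3 -m creep '[{"hand":0,"travel":[0,0,-5],"angular":[0,0,0]},{"hand":0,"travel":[0,0,-10],"angular":[0,0,0]},{"hand":0,"travel":[0,0,-15.4],"angular":[0,0,0]},{"hand":0,"travel":[-3.6,-3.2,-15.4],"angular":[0,0,-4]},{"hand":0,"travel":[-7.2,-6.4,-15.4],"angular":[0,0,-8]},{"hand":0,"travel":[-10.8,-9.6,-15.4],"angular":[0,0,-12]},{"hand":0,"travel":[-14.4,-12.8,-15.4],"angular":[0,0,-16]},{"hand":0,"travel":[-18,-16,-15.4],"angular":[0,0,-17]},{"hand":0,"travel":[-21.6,-19,-15.4],"angular":[0,0,-17]},{"hand":0,"travel":[-21.6,-19,-15.4],"angular":[0,0,-17]},{"hand":0,"travel":[-21.6,-19,-15.4],"angular":[0,0,-17]},{"hand":0,"travel":[-21.6,-19,-15.4],"angular":[0,0,-17]}]'; python3 -c "
from h import *
st();find('pot0');cv2.imwrite('pics/f.png',ctrl.get_image('wrist')['frame'][:,:,::-1]);go(590.5,-38,77,-.9)"
```

```text
clock: 14.0
eef_pos: [590.0, -39.5, 191.5]
tool_rot: [-3.142, -0.004, -0.903]
force: [-0.7, -0.9, -0.3]
width: 63.4
t 14.0 tcp [590.  -39.5 191.5] rot [-3.142 -0.004 -0.903] F [-0.7 -0.9 -0.3] w 63.4 q [-0.38  0.67  0.66  1.74 -0.51  0.9  -0.41]
pot0
  ('scene', 354.8, -212.2, 1.3, 0.54)
  ('side', 353.3, -210.0, -1.5, 0.86)
  ('scene', 503.1, -440.5, 0.5, 0.79)
  ('side', 499.7, -436.9, -0.2, 0.68)
  ('scene', 590.9, -40.9, 156.0, 0.94)
  ('scene', 593.3, -41.7, 10.8, 0.64)
  ('side', 588.8, -35.8, 13.6, 0.89)
  ('side', 588.3, -43.0, 157.0, 0.87)
  ('wrist', 591.9, -38.1, 9.2, 0.95)
  ('wrist', 589.1, -36.4, 151.5, 0.68)
go (590.5, -38, 77) travel [-0.05, -0.08, 11.34] ang [0.0, -0.1, -0.1]
```

View pics/f.png

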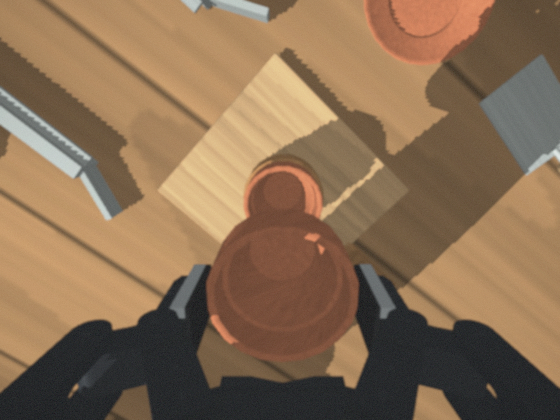

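The held rim is centred at (283,285). The lower pot's rim spans 245–322 with its top at about 163, so its centre is near (283,201).

```bash
python3 -c "
from h import *
im=ctrl.get_image('wrist');print(ray(im,[283,285],191.5-36.5+55), ray(im,[[245,201],[322,201],[283,163]],69))"
```

```text
[[593.3903599  -35.74824147 210.        ]] [[573.14465301 -13.37222204  69.        ]
 [611.83264914 -62.5482732   69.        ]
 [616.48525496 -18.49058393  69.        ]]
```

```bash
python3 -m creep '[{"hand":0,"travel":[0,0,4],"angular":[0,0,0]},{"hand":0,"travel":[0,0,7],"angular":[0,0,0]},{"hand":0,"travel":[0,0.05,9],"angular":[0,0,0]},{"hand":0,"travel":[0,0.05,10],"angular":[0,0,0]},{"hand":0,"travel":[0,0.05,10.8],"angular":[0,0,0]},{"hand":0,"travel":[0,0.05,11.3],"angular":[0,0,0]},{"hand":0,"travel":[0,0.05,11.3],"angular":[0,0,0]},{"hand":0,"travel":[0,0.05,11.3],"angular":[0,0,0]}]'; python3 -c "
from h import *
st()"
```

```text
clock: 15.2
eef_pos: [590.4, -39.0, 78.1]
tool_rot: [-3.141, -0.003, -0.902]
force: [0.1, -0.0, -1.3]
width: 63.1
t 15.2 tcp [590.4 -39.   78.1] rot [-3.141e+00 -3.000e-03 -9.020e-01] F [ 0.1 -0.  -1.3] w 63.1 q [-0.31  0.82  0.54  1.82 -0.63  0.68 -0.31]
```

```bash
python3 -m creep '[{"hand":1,"travel":[0,0,0.1],"angular":[0,0,0]},{"hand":1,"travel":[0,0,0.1],"angular":[0,0,0]},{"hand":1,"travel":[0,0,0],"angular":[0,0,0]},{"hand":1,"travel":[0,0,0],"angular":[0,0,0]},{"hand":1,"travel":[0,0,0],"angular":[0,0,0]},{"hand":1,"travel":[0,0,-4],"angular":[0,0,0]},{"hand":1,"travel":[0,0,-8],"angular":[0,0,0]},{"hand":1,"travel":[0,0,-11],"angular":[0,0,0]},{"hand":1,"travel":[0,0,-11],"angular":[0,0,0]}]'; python3 -c "
from h import *
st();go(501,-440,170,-0.9);find('pot0')"
```

```text
clock: 16.1
eef_pos: [592.9, -39.8, 192.4]
tool_rot: [-3.135, -0.009, -0.902]
force: [0.7, -0.8, -0.8]
width: 85.3
t 16.1 tcp [592.9 -39.8 192.4] rot [-3.135 -0.009 -0.902] F [ 0.7 -0.8 -0.8] w 85.3 q [-0.38  0.67  0.66  1.74 -0.51  0.89 -0.4 ]
go (501, -440, 170) travel [25.68, 32.03, 2.26] ang [-0.4, -0.5, -0.1]
pot0
  ('scene', 351.0, -214.5, -0.5, 0.44)
  ('side', 352.5, -212.3, -1.3, 0.68)
  ('scene', 498.0, -437.9, 0.0, 0.7)
  ('side', 497.8, -441.5, -0.8, 0.68)
  ('scene', 593.1, -39.8, 13.4, 0.69)
  ('scene', 588.3, -39.4, 39.8, 0.56)
  ('side', 589.3, -40.9, 40.0, 0.98)
  ('side', 591.2, -37.5, 14.5, 0.77)
  ('wrist', 592.7, -39.0, 36.6, 0.76)
```

Nested at 40 mm as expected. Third pot next.

```bash
python3 -m creep '[{"hand":1,"travel":[3,3.7,0.2],"angular":[0,0,0]},{"hand":1,"travel":[6,7.4,0.5],"angular":[0,0,0]},{"hand":1,"travel":[9,11.1,1],"angular":[0,0,0]},{"hand":1,"travel":[12,14.8,1],"angular":[0,0,0]},{"hand":1,"travel":[15,18.5,1.5],"angular":[0,0,0]},{"hand":1,"travel":[18,22.2,2],"angular":[0,0,0]},{"hand":1,"travel":[21,26,2.2],"angular":[0,0,0]},{"hand":1,"travel":[24,30,2.2],"angular":[0,0,0]},{"hand":1,"travel":[25.7,32,2.2],"angular":[0,0,0]},{"hand":1,"travel":[25.7,32,2.2],"angular":[0,0,0]},{"hand":1,"travel":[25.7,32,2.2],"angular":[0,0,0]}]'; python3 -c "
from h import *
st();find('pot0');go(499.5,-440,37,-.9)"
```

```text
clock: 17.5
eef_pos: [496.7, -438.5, 164.2]
tool_rot: [3.14, 0.001, -0.904]
force: [0.3, 0.2, -0.0]
width: 85.4
t 17.5 tcp [ 496.7 -438.5  164.2] rot [ 3.14e+00  1.00e-03 -9.04e-01] F [ 0.3  0.2 -0. ] w 85.4 q [ 0.36  0.79  0.58  1.55 -0.5   0.95  0.19]
pot0
  ('scene', 353.3, -211.2, 0.3, 0.55)
  ('side', 352.2, -212.0, -2.9, 0.76)
  ('scene', 503.8, -439.8, 3.3, 0.69)
  ('side', 500.6, -441.9, 2.6, 0.82)
  ('wrist', 497.5, -437.5, 1.2, 0.66)
  ('scene', 591.3, -39.3, 40.4, 0.88)
  ('scene', 595.8, -41.2, 11.7, 0.7)
  ('side', 590.7, -36.3, 14.3, 0.74)
  ('side', 590.0, -40.7, 40.3, 0.58)
go (499.5, -440, 37) travel [0.27, 0.07, 12.85] ang [0.0, -0.1, 0.0]
```

```bash
python3 -m creep '[{"hand":1,"travel":[0.25,0.1,4],"angular":[0,0,0]},{"hand":1,"travel":[0.25,0.1,8],"angular":[0,0,0]},{"hand":1,"travel":[0.25,0.1,12.2],"angular":[0,0,0]},{"hand":1,"travel":[0.25,0.1,12.9],"angular":[0,0,0]},{"hand":1,"travel":[0.25,0.1,12.9],"angular":[0,0,0]},{"hand":0,"travel":[0.25,0.1,12.9],"angular":[0,0,0]},{"hand":0,"travel":[0.25,0.1,12.9],"angular":[0,0,0]},{"hand":0,"travel":[0.25,0.1,12.9],"angular":[0,0,0]},{"hand":0,"travel":[0.25,0.1,12.9],"angular":[0,0,0]},{"hand":0,"travel":[0.25,0.1,12.9],"angular":[0,0,0]},{"hand":0,"travel":[0.25,0.1,12.9],"angular":[0,0,0]},{"hand":0,"travel":[0.25,0.1,12.9],"angular":[0,0,0]},{"hand":0,"travel":[0.25,0.1,12.9],"angular":[0,0,0]}]'; python3 -c "
from h import *
st();go(591,-39,215,-.9)"
```

```text
clock: 19.1
eef_pos: [500.3, -441.6, 39.6]
tool_rot: [3.141, -0.005, -0.9]
force: [-0.8, 1.1, 6.4]
width: 61.8
t 19.1 tcp [ 500.3 -441.6   39.6] rot [ 3.141 -0.005 -0.9  ] F [-0.8  1.1  6.4] w 61.8 q [ 0.41  0.94  0.48  1.61 -0.59  0.73  0.27]
go (591, -39, 215) travel [-25.79, -32.13, -17.69] ang [0.0, -0.3, 0.0]
```

```bash
python3 -m creep '[{"hand":0,"travel":[0,0,-5],"angular":[0,0,0]},{"hand":0,"travel":[0,0,-10],"angular":[0,0,0]},{"hand":0,"travel":[0,0,-15],"angular":[0,0,0]},{"hand":0,"travel":[-2.8,-3.5,-17.7],"angular":[0,0,0]},{"hand":0,"travel":[-5.6,-7,-17.7],"angular":[0,0,0]},{"hand":0,"travel":[-8.4,-10.5,-17.7],"angular":[0,0,0]},{"hand":0,"travel":[-11.2,-14,-17.7],"angular":[0,0,0]},{"hand":0,"travel":[-14,-17.5,-17.7],"angular":[0,0,0]},{"hand":0,"travel":[-17,-21,-17.7],"angular":[0,0,0]},{"hand":0,"travel":[-20,-25,-17.7],"angular":[0,0,0]},{"hand":0,"travel":[-23,-29,-17.7],"angular":[0,0,0]},{"hand":0,"travel":[-25.8,-32.1,-17.7],"angular":[0,0,0]},{"hand":0,"travel":[-25.8,-32.1,-17.7],"angular":[0,0,0]},{"hand":0,"travel":[-25.8,-32.1,-17.7],"angular":[0,0,0]},{"hand":0,"travel":[-25.8,-32.1,-17.7],"angular":[0,0,0]}]'; python3 -c "
from h import *
st();find('pot0');cv2.imwrite('pics/g.png',ctrl.get_image('wrist')['frame'][:,:,::-1]);go(591,-39,106,-.9)"
```

```text
clock: 20.6
eef_pos: [590.7, -40.7, 216.1]
tool_rot: [-3.141, -0.007, -0.902]
force: [0.1, 0.1, -1.2]
width: 61.9
t 20.6 tcp [590.7 -40.7 216.1] rot [-3.141 -0.007 -0.902] F [ 0.1  0.1 -1.2] w 61.9 q [-0.39  0.65  0.67  1.72 -0.48  0.94 -0.43]
pot0
  ('scene', 353.1, -210.8, 1.4, 0.59)
  ('side', 352.3, -213.9, -4.9, 0.85)
  ('scene', 589.7, -40.4, 40.8, 0.66)
  ('scene', 593.5, -39.9, 179.1, 0.57)
  ('scene', 592.2, -39.3, 14.5, 0.48)
  ('side', 587.0, -42.4, 37.8, 0.87)
  ('side', 589.2, -38.8, 177.0, 0.85)
  ('side', 592.5, -38.1, 12.3, 0.5)
  ('wrist', 588.9, -39.2, 178.8, 0.98)
  ('wrist', 587.6, -39.8, 37.1, 0.95)
go (591, -39, 106) travel [-0.11, -0.08, 10.92] ang [0.0, -0.3, -0.1]
```

View pics/g.png

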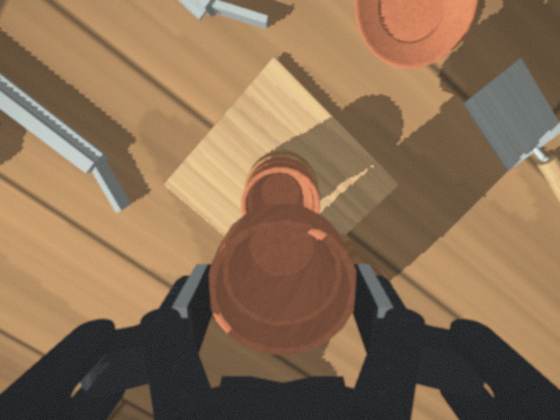

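The stack is aligned under the held pot: held rim at (282,280), lower rim at (281,201). Descending.

```bash
python3 -m creep '[{"hand":0,"travel":[0,0,4],"angular":[0,0,0]},{"hand":0,"travel":[0,0,7],"angular":[0,0,0]},{"hand":0,"travel":[0,0,9],"angular":[0,0,0]},{"hand":0,"travel":[0,0,10],"angular":[0,0,0]},{"hand":0,"travel":[0,0,10.6],"angular":[0,0,0]},{"hand":0,"travel":[0,0,11],"angular":[0,0,0]},{"hand":0,"travel":[0,0,11],"angular":[0,0,0]},{"hand":0,"travel":[0,0,11],"angular":[0,0,0]}]'; python3 -c "
from h import *
st()"
```

```text
clock: 21.75
eef_pos: [591.5, -40.5, 105.9]
tool_rot: [-3.141, -0.006, -0.901]
force: [-0.8, -0.2, -0.9]
width: 61.6
t 21.8 tcp [591.5 -40.5 105.9] rot [-3.141 -0.006 -0.901] F [-0.8 -0.2 -0.9] w 61.6 q [-0.32  0.78  0.56  1.81 -0.59  0.73 -0.34]
```

```bash
python3 -m creep '[{"hand":1,"travel":[0,0,0.1],"angular":[0,0,0]},{"hand":1,"travel":[0,0,0.1],"angular":[0,0,0]},{"hand":1,"travel":[0,0,0],"angular":[0,0,0]},{"hand":1,"travel":[0,0,0],"angular":[0,0,0]},{"hand":1,"travel":[0,0,0],"angular":[0,0,0]},{"hand":1,"travel":[0,0,-4],"angular":[0,0,0]},{"hand":1,"travel":[0,0,-8],"angular":[0,0,0]},{"hand":1,"travel":[0,0,-11],"angular":[0,0,0]},{"hand":1,"travel":[0,0,-11],"angular":[0,0,0]}]'; python3 -c "
from h import *
st();o=find('pot0');find('tray');find('tray_handle');go(579,-162,180,-0.09)
cv2.imwrite('pics/i.png',ctrl.get_image('side')['frame'][:,:,::-1])"
```

```text
clock: 22.65
eef_pos: [593.7, -41.0, 220.3]
tool_rot: [-3.135, -0.012, -0.901]
force: [-0.2, -0.4, 0.2]
width: 85.4
t 22.6 tcp [593.7 -41.  220.3] rot [-3.135 -0.012 -0.901] F [-0.2 -0.4  0.2] w 85.4 q [-0.39  0.64  0.68  1.71 -0.48  0.94 -0.43]
pot0
  ('scene', 353.8, -212.6, -0.1, 0.5)
  ('side', 351.2, -211.3, -5.1, 0.94)
  ('scene', 592.8, -38.0, 68.7, 0.89)
  ('scene', 590.6, -43.3, 43.6, 0.64)
  ('scene', 577.2, -161.8, 45.7, 0.55)
  ('side', 588.0, -39.0, 40.5, 0.76)
  ('side', 591.3, -36.5, 13.0, 0.75)
  ('side', 593.4, -42.1, 66.0, 0.69)
  ('wrist', 586.5, -36.8, 67.4, 0.65)
tray
  ('scene', 592.0, -38.0, 1.4, 0.85)
  ('side', 591.8, -38.5, 2.7, 0.93)
tray_handle
  ('scene', 580.1, -162.5, 46.8, 0.61)
  ('side', 578.5, -164.6, 50.2, 0.7)
  ('wrist', 584.9, -157.8, 50.1, 0.68)
go (579, -162, 180) travel [8.8, 8.51, 3.64] ang [0.1, -0.4, -46.5]
```

View pics/i.png

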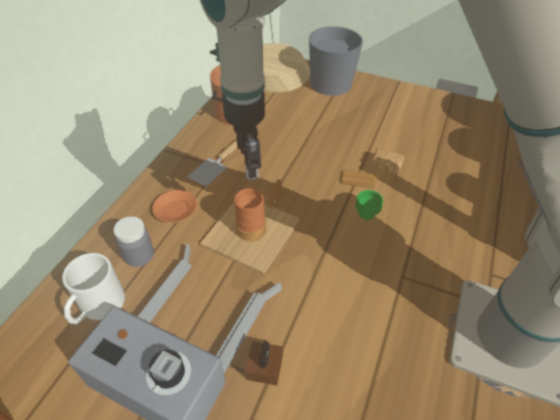

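The three-pot stack stands straight at (250,213), and no terracotta pots are left on the table. Now to the handle.

```bash
python3 -m creep '[{"hand":1,"travel":[2.2,2.1,0],"angular":[0,0,-8]},{"hand":1,"travel":[4.4,4.2,0],"angular":[0,0,-16]},{"hand":1,"travel":[6.6,6.3,0],"angular":[0,0,-24]},{"hand":1,"travel":[8.8,8.5,0],"angular":[0,0,-32]},{"hand":0.6,"travel":[8.8,8.5,2],"angular":[0,-0.4,-40]},{"hand":0.6,"travel":[8.8,8.5,2],"angular":[0,-0.4,-46.5]},{"hand":0.6,"travel":[8.8,8.5,2],"angular":[0,-0.4,-46.5]},{"hand":0.6,"travel":[8.8,8.5,2],"angular":[0,-0.4,-46.5]}]'; python3 -c "
from h import *
st();im=ctrl.get_image('wrist');cv2.imwrite('pics/j.png',im['frame'][:,:,::-1]);find('tray_handle')
import pickle;pickle.dump(im,open('j.pkl','wb'))"
```

```text
clock: 24.4
eef_pos: [579.2, -162.0, 196.7]
tool_rot: [3.14, 0.001, -0.092]
force: [-0.0, -1.1, 0.4]
width: 51.3
t 24.4 tcp [ 579.2 -162.   196.7] rot [ 3.14e+00  1.00e-03 -9.20e-02] F [-0.  -1.1  0.4] w 51.3 q [-0.03  0.63  0.42  1.7  -0.31  0.87  0.43]
tray_handle
  ('scene', 578.8, -161.2, 48.8, 0.72)
  ('side', 577.4, -162.6, 48.0, 0.71)
  ('wrist', 578.8, -163.0, 53.2, 0.75)
```

View pics/j.png

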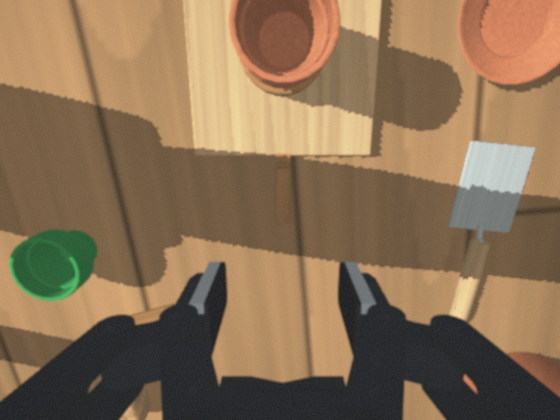

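The fin is at (283,190), between the fingers' column lines and parallel to the pads. The stack is intact.

```bash
python3 -c "
from h import *
import pickle;im=pickle.load(open('j.pkl','rb'))
c=ray(im,[[196,155],[374,157]],12);d=c[1]-c[0];y=np.arctan2(d[1],d[0]);print(c,np.hypot(*d[:2]),y,(c[0]+c[1])/2+90*np.array([-np.sin(y),np.cos(y),0]))
print(ray(im,[[283,190]],56));go(579,-162,32,-.092)"
```

```text
[[ 498.09402033 -122.41608668   12.        ]
 [ 669.3530534  -140.40344327   12.        ]] 172.20104936702722 -0.10464644790833465 [593.12453703 -41.90210499  12.        ]
[[ 579.4264667  -154.45820369   56.        ]]
go (579, -162, 32) travel [0.0, 0.01, 16.46] ang [0.1, 0.1, 0.1]
```

```bash
python3 -m creep '[{"hand":0.6,"travel":[0,0,4],"angular":[0,0,0]},{"hand":0.6,"travel":[0,0,8],"angular":[0,0,0.3]},{"hand":0.6,"travel":[0,0,12],"angular":[0,0,0.3]},{"hand":0.6,"travel":[0,0,15],"angular":[0,0,0.3]},{"hand":0.6,"travel":[0,0,16.5],"angular":[0,0,0.3]},{"hand":0.6,"travel":[0,0,16.5],"angular":[0,0,0.3]},{"hand":0,"travel":[0,0,16.5],"angular":[0,0,0.3]},{"hand":0,"travel":[0,0,16.5],"angular":[0,0,0.3]},{"hand":0,"travel":[0,0,16.5],"angular":[0,0,0.3]},{"hand":0,"travel":[0,0,16.5],"angular":[0,0,0.3]},{"hand":0,"travel":[0,0,16.5],"angular":[0,0,0.3]},{"hand":0,"travel":[0,0,16.5],"angular":[0,0,0.3]},{"hand":0,"travel":[0,0,16.5],"angular":[0,0,0.3]}]'; python3 -c "
from h import *
st();find('tray');find('tray_handle')
im=ctrl.get_image('wrist');cv2.imwrite('pics/k.png',im['frame'][:,:,::-1])
import pickle;pickle.dump(im,open('k.pkl','wb'))"
```

```text
clock: 26.05
eef_pos: [580.1, -162.3, 33.5]
tool_rot: [3.14, -0.002, -0.094]
force: [-2.0, 0.1, 6.7]
width: 12.4
t 26.1 tcp [ 580.1 -162.3   33.5] rot [ 3.14e+00 -2.00e-03 -9.40e-02] F [-2.   0.1  6.7] w 12.4 q [ 0.04  0.85  0.3   1.8  -0.43  0.55  0.52]
tray
  ('scene', 592.5, -38.0, 1.6, 0.92)
  ('side', 591.2, -39.2, 1.8, 0.66)
tray_handle
  ('scene', 578.1, -164.1, 47.1, 0.67)
  ('side', 580.8, -165.3, 51.0, 0.62)
  ('wrist', 583.5, -159.6, 54.4, 0.56)
```

View pics/k.png

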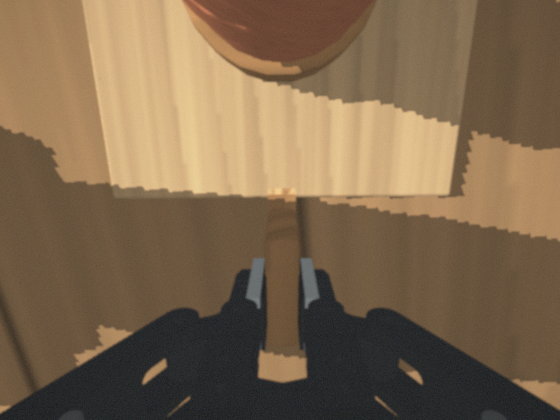

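```bash
python3 - <<'E'
from h import *
import pickle;im=pickle.load(open('k.pkl','rb'))
e=ray(im,[[113,195],[452,195],[282.5,195]],12);s=ctrl.read_state();t=s['eef_pos'][:2]
print(e,np.hypot(*(e[1]-e[0])[:2]));y=s['tool_rot'][2];print("edge->tcp",(e[2][:2]-t)@[-np.sin(y),np.cos(y)],(e[2][:2]-t)@[np.cos(y),np.sin(y)])
# guide tips in image d : camera rigid on the tool
Rc=euler(s['tool_rot']).inv()*euler(im['orientation']);tc=euler(s['tool_rot']).inv().apply(im['origin']-s['eef_pos'])
R0=euler([-3.141,-.006,-.299]);D=dict(im);D['origin']=np.array([590.2,-37.7,161.1])+R0.apply(tc);D['orientation']=(R0*Rc).as_euler('xyz')
R1=euler([-3.139,-.015,-.301]);E=dict(im);E['origin']=np.array([593.8,-40.4,175.6])+R1.apply(tc);E['orientation']=(R1*Rc).as_euler('xyz')
for q,l,r in((D,(110,112),(373,38)),(E,(112,110),(370,38))):
    g=ray(q,[l,r],24);m=(g[0]+g[1])/2;d=g[1]-g[0];print(g,m,np.arctan2(d[1],d[0]))
h=np.array([587.6,206.7]);yy=-.051;print("pred guide mid",h-135*np.array([-np.sin(yy),np.cos(yy)]))
E
python3 - <<'E'
import cv2,numpy as np
d=cv2.imread('pics/d.png');e=cv2.imread('pics/e.png')
z=lambda i,x,y,w,h:cv2.resize(i[y:y+h,x:x+w],None,fx=4,fy=4,interpolation=cv2.INTER_CUBIC)
cv2.imwrite('pics/l.png',np.hstack([z(d,50,0,100,130),z(d,320,0,90,130)]))
E
```

```text
[[ 497.34480284 -121.16398238   12.        ]
 [ 667.26492446 -137.49114014   12.        ]
 [ 582.17886065 -129.31545398   12.        ]] 170.70273521557954
edge->tcp 32.95964606649584 -1.0206906295295362
[[480.61123781  71.88374156  24.        ]
 [692.31300859  62.20527189  24.        ]] [586.4621232   67.04450672  24.        ] -0.04568566021373029
[[481.94067743  72.06760765  24.        ]
 [699.74916308  61.43937242  24.        ]] [590.84492026  66.75349003  24.        ] -0.048757566506804656
pred guide mid [580.71798426  71.87552945]
```

View pics/l.png

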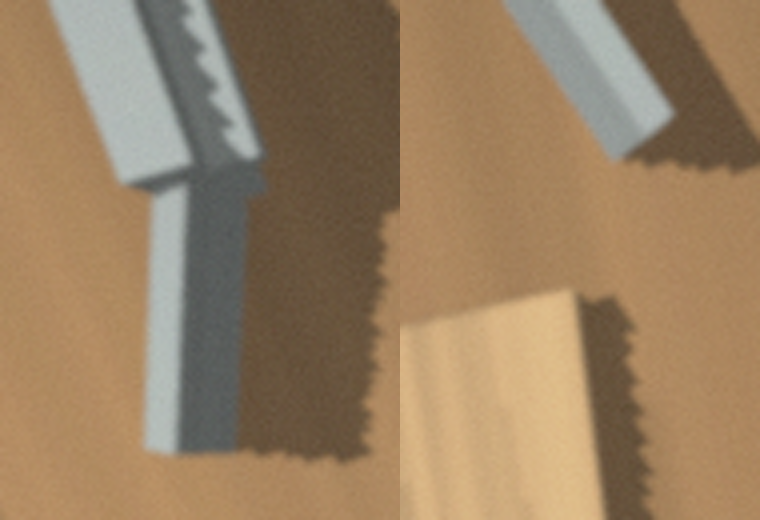

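```bash
python3 - <<'E'
from h import *
import pickle;im=pickle.load(open('k.pkl','rb'));s=ctrl.read_state()
Rc=euler(s['tool_rot']).inv()*euler(im['orientation']);tc=euler(s['tool_rot']).inv().apply(im['origin']-s['eef_pos'])
R0=euler([-3.141,-.006,-.299]);D=dict(im);D['origin']=np.array([590.2,-37.7,161.1])+R0.apply(tc);D['orientation']=(R0*Rc).as_euler('xyz')
for z,l,r in((24,(95,113),(379.2,35.7)),(0,(108.7,113),(374,40))):
    g=ray(D,[l,r],z);m=(g[0]+g[1])/2;d=g[1]-g[0];print(g,m,np.arctan2(d[1],d[0]))
print("lip -78,-90,30",ray(D,[98,41],30),"outer",ray(D,[80,45.5],30))
yy=-.051;M=R.from_euler('z',yy).as_matrix()
print(M@[-78,-90,30]+[587.6,206.7,0])
E
```

```text
[[468.92669302  74.70254925  24.        ]
 [697.11382546  62.35812738  24.        ]] [583.02025924  68.53033831  24.        ] -0.05404511882248404
[[468.13259378  74.71138636   0.        ]
 [699.81311822  62.94281641   0.        ]] [583.972856    68.82710139   0.        ] -0.050752921590071276
lip -78,-90,30 [[496.83867013 119.18911348  30.        ]] outer [[482.87045286 120.35437282  30.        ]]
[505.11340652 120.79329539  30.        ]
```

```bash
python3 -c "
from h import *
go(572.8,-152.9,33.5,-.051)"
```

```text
go (572.8, -152.9, 33.5) travel [-0.81, -0.86, -0.0] ang [0.1, -0.1, -2.5]
```

```bash
python3 -m creep '[{"hand":0,"travel":[-0.1,-0.1,0],"angular":[0,0,-0.3]},{"hand":0,"travel":[-0.25,-0.3,0],"angular":[0,0,-0.8]},{"hand":0,"travel":[-0.45,-0.5,0],"angular":[0,0,-1.4]},{"hand":0,"travel":[-0.65,-0.7,0],"angular":[0,0,-2]},{"hand":0,"travel":[-0.8,-0.9,0],"angular":[0,0,-2.5]},{"hand":0,"travel":[-0.8,-0.9,0],"angular":[0,0,-2.5]},{"hand":0,"travel":[-0.8,-0.9,0],"angular":[0,0,-2.5]}]'; python3 -c "
from h import *
st();go(572.8,-152.9,33.5,-.051);find('tray');find('pot0')"
```

```text
clock: 27.4
eef_pos: [573.0, -152.0, 33.5]
tool_rot: [3.14, -0.002, -0.05]
force: [2.0, -0.6, -0.8]
width: 12.7
t 27.4 tcp [ 573.  -152.    33.5] rot [ 3.14e+00 -2.00e-03 -5.00e-02] F [ 2.  -0.6 -0.8] w 12.7 q [ 0.04  0.84  0.28  1.83 -0.42  0.53  0.54]
go (572.8, -152.9, 33.5) travel [-0.02, 0.09, 0.0] ang [0.1, -0.1, 0.1]
tray
  ('scene', 578.6, -26.4, -0.8, 0.92)
  ('side', 579.3, -25.8, 2.8, 0.73)
pot0
  ('scene', 352.7, -211.2, -0.5, 0.93)
  ('side', 351.4, -211.1, -0.3, 0.64)
  ('side', 548.8, 354.9, 140.3, 0.58)
  ('scene', 578.2, -30.4, 40.6, 0.69)
  ('scene', 583.0, -29.1, 10.5, 0.69)
  ('scene', 579.8, -29.4, 66.8, 0.61)
  ('side', 581.0, -27.1, 15.2, 0.6)
  ('side', 580.5, -28.1, 64.9, 0.6)
  ('side', 578.3, -31.1, 41.8, 0.54)
```

```bash
python3 -m creep '[{"hand":0,"travel":[0,-0.4,0],"angular":[0,0,0]},{"hand":0,"travel":[0,-1.2,0],"angular":[0,0,0]},{"hand":0,"travel":[0,-2.2,0],"angular":[0,0,0]},{"hand":0,"travel":[0,-3.2,0],"angular":[0,0,0]},{"hand":0,"travel":[0,-4.2,0],"angular":[0,0,0]},{"hand":0,"travel":[0,-5.2,0],"angular":[0,0,0]},{"hand":0,"travel":[0,-6,0],"angular":[0,0,0]},{"hand":0,"travel":[0,-6.6,0],"angular":[0,0,0]},{"hand":0,"travel":[0,-7,0],"angular":[0,0,0]},{"hand":0,"travel":[0,-7,0],"angular":[0,0,0]}]'; python3 -c "
from h import *
st();find('tray')
im=ctrl.get_image('wrist');cv2.imwrite('pics/m.png',im['frame'][:,:,::-1])"
```

```text
clock: 29.0
eef_pos: [575.9, -83.3, 33.5]
tool_rot: [3.138, -0.001, -0.05]
force: [-0.8, -3.5, 1.2]
width: 13.0
t 29.0 tcp [575.9 -83.3  33.5] rot [ 3.138e+00 -1.000e-03 -5.000e-02] F [-0.8 -3.5  1.2] w 13.0 q [-0.09  0.83  0.29  1.86 -0.44  0.51  0.45]
tray
  ('scene', 429.8, 245.7, 16.9, 0.74)
  ('scene', 579.4, 40.8, 2.3, 0.74)
  ('scene', 583.0, 37.2, 13.6, 0.62)
  ('side', 581.3, 37.4, 1.1, 0.91)
```

```bash
python3 -c "
from h import *
a=ctrl.get_image('scene')['frame'][:,:,::-1];b=ctrl.get_image('side')['frame'][:,:,::-1]
z=lambda i,x,y,w,h:cv2.resize(i[y:y+h,x:x+w],None,fx=2,fy=2,interpolation=cv2.INTER_CUBIC)
cv2.imwrite('pics/m2.png',np.hstack([z(a,190,200,200,200),z(b,120,150,200,200)]))"
```

```text
(no output)
```

View pics/m2.png

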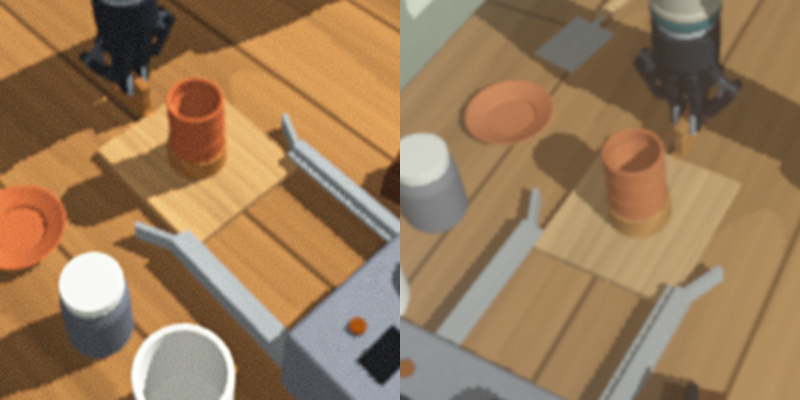

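The front corners are entering between the rails ((192,235) and (290,170) in the left crop) and the stack is upright. Continuing.

```bash
python3 -m creep '[{"hand":0,"travel":[0,-0.4,0],"angular":[0,0,0]},{"hand":0,"travel":[0,-1.2,0],"angular":[0,0,0]},{"hand":0,"travel":[0,-2,0],"angular":[0,0,0]},{"hand":0,"travel":[0,-2.8,0],"angular":[0,0,0]},{"hand":0,"travel":[0,-3.6,0],"angular":[0,0,0]},{"hand":0,"travel":[0,-4.4,0],"angular":[0,0,0]},{"hand":0,"travel":[0,-5,0],"angular":[0,0,0]},{"hand":0,"travel":[0,-5,0],"angular":[0,0,0]}]'; python3 -c "
from h import *
st();find('tray');find('pot0')"
```

```text
clock: 30.25
eef_pos: [578.5, -33.1, 33.5]
tool_rot: [3.139, -0.001, -0.05]
force: [-0.5, -3.1, 2.0]
width: 13.2
t 30.2 tcp [578.5 -33.1  33.5] rot [ 3.139e+00 -1.000e-03 -5.000e-02] F [-0.5 -3.1  2. ] w 13.2 q [-0.18  0.83  0.3   1.87 -0.46  0.51  0.38]
tray
  ('scene', 585.5, 91.7, 0.7, 0.78)
  ('scene', 587.3, 90.0, 43.4, 0.48)
  ('side', 583.5, 86.5, 3.6, 0.7)
pot0
  ('scene', 354.3, -214.0, 2.7, 0.87)
  ('side', 353.3, -211.1, -4.5, 0.62)
  ('scene', 587.7, 91.8, 66.7, 0.91)
  ('scene', 589.0, 89.4, 14.0, 0.73)
  ('scene', 586.1, 86.9, 41.7, 0.53)
  ('side', 587.3, 89.2, 66.3, 0.8)
  ('side', 583.8, 87.2, 40.4, 0.63)
```

```bash
python3 -m creep '[{"hand":0,"travel":[0,-0.4,0],"angular":[0,0,0]},{"hand":0,"travel":[0,-1.2,0],"angular":[0,0,0]},{"hand":0,"travel":[0,-2.2,0],"angular":[0,0,0]},{"hand":0,"travel":[0,-3.2,0],"angular":[0,0,0]},{"hand":0,"travel":[0,-4.2,0],"angular":[0,0,0]},{"hand":0,"travel":[0,-5.2,0],"angular":[0,0,0]},{"hand":0,"travel":[0,-6.2,0],"angular":[0,0,0]},{"hand":0,"travel":[0,-7.2,0],"angular":[0,0,0]},{"hand":0,"travel":[0,-8.2,0],"angular":[0,0,0]},{"hand":0,"travel":[0,-9,0],"angular":[0,0,0]},{"hand":0,"travel":[0,-9.6,0],"angular":[0,0,0]},{"hand":0,"travel":[0,-10,0],"angular":[0,0,0]},{"hand":0,"travel":[0,-10.2,0],"angular":[0,0,0]},{"hand":0,"travel":[0,-10.2,0],"angular":[0,0,0]}]'; python3 -c "
from h import *
st()"; python3 -m creep '[{"hand":0,"travel":[0,-0.3,0],"angular":[0,0,0]},{"hand":0,"travel":[0,-0.6,0],"angular":[0,0,0]},{"hand":0,"travel":[0,-0.9,0],"angular":[0,0,0]},{"hand":0,"travel":[0,-0.9,0],"angular":[0,0,0]}]'; python3 -c "
from h import *
st();find('tray');find('pot0')"
```

```text
clock: 32.25
eef_pos: [583.7, 66.1, 33.5]
tool_rot: [3.136, -0.001, -0.052]
force: [0.1, -6.7, 5.2]
width: 12.8
t 32.2 tcp [583.7  66.1  33.5] rot [ 3.136e+00 -1.000e-03 -5.200e-02] F [ 0.1 -6.7  5.2] w 12.8 q [-0.37  0.84  0.33  1.84 -0.49  0.53  0.23]
clock: 32.65
eef_pos: [583.8, 73.0, 33.5]
tool_rot: [3.134, -0.001, -0.054]
force: [-0.2, -7.1, 4.0]
width: 12.9
t 32.6 tcp [583.8  73.   33.5] rot [ 3.134e+00 -1.000e-03 -5.400e-02] F [-0.2 -7.1  4. ] w 12.9 q [-0.39  0.85  0.34  1.84 -0.49  0.54  0.22]
tray
  ('scene', 590.7, 194.8, 0.5, 0.64)
  ('side', 591.2, 197.5, 2.9, 0.7)
pot0
  ('scene', 353.6, -210.4, 2.5, 0.56)
  ('side', 350.0, -211.4, -1.9, 0.89)
  ('scene', 591.2, 195.8, 44.2, 0.78)
  ('scene', 594.4, 195.7, 64.3, 0.65)
  ('scene', 589.9, 197.2, 11.6, 0.53)
  ('side', 591.0, 195.0, 69.6, 0.74)
  ('side', 588.9, 194.3, 41.3, 0.51)
```

```bash
python3 -m creep '[{"hand":0,"travel":[0,-0.3,0],"angular":[0,0,0]},{"hand":0,"travel":[0,-0.6,0],"angular":[0,0,0]},{"hand":0,"travel":[0,-0.9,0],"angular":[0,0,0]},{"hand":0,"travel":[0,-0.9,0],"angular":[0,0,0]},{"hand":0,"travel":[0,-0.9,0],"angular":[0,0,0]}]'; python3 -m creep '[{"hand":0,"travel":[0,-0.3,0],"angular":[0,0,0]},{"hand":0,"travel":[0,-0.5,0],"angular":[0,0,0]},{"hand":0,"travel":[0,-0.5,0],"angular":[0,0,0]},{"hand":0,"travel":[0,-0.5,0],"angular":[0,0,0]}]'; python3 -c "
from h import *
st();find('tray');find('pot0')"
```

```text
clock: 33.75
eef_pos: [584.0, 79.8, 33.5]
tool_rot: [3.131, -0.001, -0.055]
force: [0.5, -7.0, 4.5]
width: 12.4
clock: 34.15
eef_pos: [584.2, 81.5, 33.5]
tool_rot: [3.128, -0.001, -0.058]
force: [1.1, -9.2, 3.9]
width: 12.6
t 34.1 tcp [584.2  81.5  33.5] rot [ 3.128e+00 -1.000e-03 -5.800e-02] F [ 1.1 -9.2  3.9] w 12.6 q [-0.41  0.85  0.35  1.83 -0.49  0.54  0.2 ]
tray
  ('scene', 427.0, 246.5, -3.0, 0.44)
  ('scene', 590.8, 204.7, 0.4, 0.9)
  ('side', 590.0, 205.8, 3.6, 0.66)
pot0
  ('scene', 352.8, -210.8, 2.0, 0.52)
  ('side', 352.4, -213.8, -3.1, 0.8)
  ('scene', 592.9, 202.8, 66.1, 0.78)
  ('scene', 590.2, 202.7, 40.0, 0.66)
  ('scene', 591.8, 204.2, 14.1, 0.5)
  ('side', 592.4, 202.8, 65.5, 0.84)
  ('side', 588.6, 200.3, 42.5, 0.79)
  ('side', 593.6, 204.7, 14.9, 0.61)
```

```bash
python3 -m creep '[{"hand":0,"travel":[0,-0.4,0],"angular":[0.5,0,0]},{"hand":0,"travel":[0,-0.8,0],"angular":[0.5,0,0]},{"hand":0,"travel":[0,-1.2,0],"angular":[0.5,0,0]},{"hand":0,"travel":[0,-1.2,0],"angular":[0.5,0,0]},{"hand":0,"travel":[0,-1.2,0],"angular":[0.5,0,0]}]'; python3 -c "
from h import *
st();find('tray');find('pot0',('scene',))"
```

```text
clock: 35.25
eef_pos: [584.5, 81.6, 33.5]
tool_rot: [3.123, -0.002, -0.063]
force: [-1.6, -24.1, 6.0]
width: 12.6
t 35.2 tcp [584.5  81.6  33.5] rot [ 3.123e+00 -2.000e-03 -6.300e-02] F [ -1.6 -24.1   6. ] w 12.6 q [-0.42  0.85  0.36  1.83 -0.49  0.55  0.19]
tray
  ('scene', 590.9, 207.8, 0.4, 0.65)
  ('side', 590.5, 203.3, 2.9, 0.6)
pot0
  ('scene', 352.0, -212.3, 3.5, 0.51)
  ('scene', 592.7, 203.6, 43.4, 0.7)
  ('scene', 594.2, 203.3, 66.1, 0.63)
  ('scene', 591.4, 203.9, 10.1, 0.6)
```

The tray is firmly against the stop: 24 N with no further motion, and TCP y = 81.6 as predicted. Releasing.

```bash
python3 -m creep '[{"hand":0,"travel":[0,0,0],"angular":[0,0,0]},{"hand":0.5,"travel":[0,0,0],"angular":[0,0,0]},{"hand":0.5,"travel":[0,0,0],"angular":[0,0,0]},{"hand":0.5,"travel":[0,0,0],"angular":[0,0,0]},{"hand":0.5,"travel":[0,0,0],"angular":[0,0,0]},{"hand":0.5,"travel":[0,0,-3],"angular":[0,0,0]},{"hand":0.5,"travel":[0,0,-8],"angular":[0,0,0]},{"hand":0.5,"travel":[0,0,-13],"angular":[0,0,0]},{"hand":0.5,"travel":[0,0,-18],"angular":[0,0,0]},{"hand":0.5,"travel":[0,0,-20],"angular":[0,0,0]},{"hand":0.5,"travel":[0,0,-20],"angular":[0,0,0]}]'; python3 -c "
from h import *
st();find('tray');find('pot0',('scene','side'));find('key');find('keyblock');find('switch_mouth');go(480,210,230,0.24)"
```

```text
clock: 36.75
eef_pos: [586.5, 85.8, 237.3]
tool_rot: [3.125, -0.009, -0.063]
force: [-0.8, 0.3, -0.8]
width: 42.6
t 36.8 tcp [586.5  85.8 237.3] rot [ 3.125 -0.009 -0.063] F [-0.8  0.3 -0.8] w 42.6 q [-0.54  0.59  0.53  1.69 -0.33  0.95  0.06]
tray
  ('scene', 590.6, 205.3, -1.0, 0.74)
  ('side', 590.7, 208.2, 1.2, 0.76)
pot0
  ('scene', 354.5, -208.4, -0.5, 0.45)
  ('side', 353.5, -209.4, 0.5, 0.79)
  ('scene', 591.8, 201.3, 12.7, 0.59)
  ('scene', 590.7, 199.5, 38.7, 0.5)
  ('side', 585.5, 203.1, 40.7, 0.76)
  ('side', 592.5, 205.0, 13.2, 0.59)
key
  ('scene', 427.6, 240.8, 14.8, 0.74)
  ('side', 427.8, 246.8, 13.4, 0.77)
  ('wrist', 424.8, 243.9, 13.9, 0.76)
keyblock
  ('scene', 426.3, 245.1, -2.3, 0.62)
  ('side', 429.1, 248.4, 0.1, 0.94)
  ('wrist', 425.9, 247.8, 2.3, 0.57)
  ('side', 590.7, 208.1, 12.0, 0.65)
switch_mouth
  ('scene', 543.5, 361.4, 138.9, 0.91)
  ('side', 544.4, 357.3, 140.4, 0.92)
go (480, 210, 230) travel [-11.2, -11.79, 0.11] ang [1.1, 0.1, -17.4]
```

```bash
python3 -c "
from h import *
go(428,245,200,0.24)"; python3 -m creep '[{"hand":0.5,"travel":[-3.5,-3.5,0],"angular":[0,0,-4]},{"hand":0.5,"travel":[-7,-7,0],"angular":[0,0,-8]},{"hand":0.5,"travel":[-10.5,-10.5,0],"angular":[0.5,0,-12]},{"hand":0.5,"travel":[-14,-13.5,1],"angular":[1,0,-15]},{"hand":0.5,"travel":[-16.8,-14.9,3],"angular":[1,0,-17.4]},{"hand":0.5,"travel":[-16.8,-14.9,3],"angular":[1,0,-17.4]},{"hand":0.5,"travel":[-16.8,-14.9,3],"angular":[1,0,-17.4]},{"hand":0.5,"travel":[-16.8,-14.9,3],"angular":[1,0,-17.4]}]'; python3 -c "
from h import *
st();go(428,245,200,0.24);im=ctrl.get_image('wrist');cv2.imwrite('pics/n.png',im['frame'][:,:,::-1]);find('key');find('keyblock');find('switch_mouth')
import pickle;pickle.dump(im,open('n.pkl','wb'))"
```

```text
go (428, 245, 200) travel [-16.62, -15.01, 3.05] ang [1.1, 0.1, -17.4]
clock: 38.95
eef_pos: [427.7, 243.5, 201.1]
tool_rot: [3.14, -0.001, 0.238]
force: [0.0, -0.0, 0.1]
width: 42.8
t 39.0 tcp [427.7 243.5 201.1] rot [ 3.14e+00 -1.00e-03  2.38e-01] F [ 0.  -0.   0.1] w 42.8 q [-0.88  0.48  0.44  1.99 -0.3   0.73 -0.02]
go (428, 245, 200) travel [0.06, -0.14, 0.11] ang [0.1, -0.0, -0.1]
key
  ('scene', 427.7, 244.9, 17.6, 0.63)
  ('wrist', 425.4, 244.5, 15.1, 0.97)
keyblock
  ('scene', 426.9, 245.8, -0.5, 0.83)
  ('side', 425.4, 244.5, 0.3, 0.84)
  ('wrist', 427.7, 246.4, 3.8, 0.96)
switch_mouth
  ('side', 429.4, 247.3, 2.4, 0.48)
  ('scene', 541.7, 360.3, 139.9, 0.88)
  ('side', 550.1, 353.5, 138.1, 0.87)
  ('side', 588.3, 202.7, 2.6, 0.64)
  ('wrist', 551.7, 353.1, 141.0, 0.65)
```

View pics/n.png

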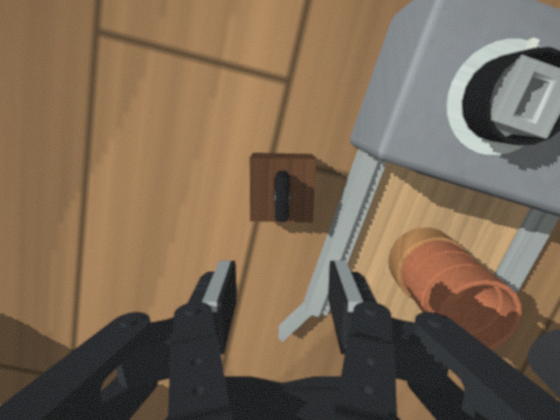

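The key stands upright in its block at (282,196), with its bow parallel to the pads. The switch slot is at about (541,96). That makes 16 pictures viewed, so the rest is numeric.

```bash
python3 -c "
from h import *
import pickle;im=pickle.load(open('n.pkl','rb'))
print('key',ray(im,[[282,171],[282,222],[282,196]],70));print('block',ray(im,[[251,154],[314,155],[314,221],[250,221]],40))
print('slot',ray(im,[[541,96],[550,68],[530,122]],140))
p=im['frame'][160:232,262:302].mean(2);print(np.round(p[::8,::3]).astype(int))
go(427,245,46,.238)"
```

```text
key [[420.35094321 268.55583423  70.        ]
 [430.72145721 225.65567587  70.        ]
 [425.31568744 248.01795987  70.        ]]
block [[391.0397703  271.78993003  40.        ]
 [446.15693631 284.18790773  40.        ]
 [462.52041913 223.9150786   40.        ]
 [403.32449143 209.63901499  40.        ]]
slot [[551.64348673 357.69830689 140.        ]
 [549.80060839 372.53664725 140.        ]
 [551.92371981 342.92826609 140.        ]]
[[ 68  66  67  71  72  70  72  73  72  71  66  71  77  78]
 [ 69  68  65  69  71  74  69  69  73  68  73  76  73  79]
 [ 69  64  73  73  64  46  36  37  34  38  48  58  73  72]
 [ 68  72  74  72  53  42  39  35  37  34  47  53  52  49]
 [ 72  66  71  72  62  46  41  37  36  44  45  51  44  49]
 [ 68  65  71  67  72  40  38  43  42  46  47  47  49  43]
 [ 66  64  65  70  65  47  40  34  38  41  46  47  46  51]
 [ 62  64  69  67  58  40  37  36  37  45  45  40  49  51]
 [129 132 131 129 125  87  76  76  78  80  76  75  77  76]]
go (427, 245, 46) travel [0.13, -0.09, 15.45] ang [0.1, 0.1, 0.1]
```

```bash
python3 -m creep '[{"hand":0.5,"travel":[0,-0.2,4],"angular":[0,0,0]},{"hand":0.5,"travel":[0,-0.25,8],"angular":[0,0,0]},{"hand":0.5,"travel":[0,-0.3,12],"angular":[0,0,0]},{"hand":0.5,"travel":[0,-0.3,14.5],"angular":[0,0,0]},{"hand":0.5,"travel":[0,-0.3,15.5],"angular":[0,0,0]},{"hand":0.5,"travel":[0,-0.3,15.5],"angular":[0,0,0]},{"hand":0,"travel":[0,-0.3,15.5],"angular":[0,0,0]},{"hand":0,"travel":[0,-0.3,15.5],"angular":[0,0,0]},{"hand":0,"travel":[0,-0.3,15.5],"angular":[0,0,0]},{"hand":0,"travel":[0,-0.3,15.5],"angular":[0,0,0]},{"hand":0,"travel":[0,-0.3,15.5],"angular":[0,0,0]},{"hand":0,"travel":[0,-0.3,15.5],"angular":[0,0,0]}]'; python3 -c "
from h import *
st();find('key')"
```

```text
clock: 41.1
eef_pos: [426.2, 247.4, 46.9]
tool_rot: [3.142, -0.001, 0.24]
force: [-0.5, -0.3, 6.8]
width: 10.6
t 41.1 tcp [426.2 247.4  46.9] rot [ 3.142e+00 -1.000e-03  2.400e-01] F [-0.5 -0.3  6.8] w 10.6 q [-0.74  0.73  0.24  2.1  -0.47  0.36  0.12]
key
  ('scene', 428.8, 246.5, 17.0, 0.43)
  ('side', 427.3, 244.4, 14.3, 0.53)
  ('wrist', 428.1, 246.2, 13.7, 0.58)
```

```bash
python3 -c "
from h import *
go(547,358,215,-.05)"; python3 -m creep '[{"hand":0,"travel":[0,0,-3],"angular":[0,0,0]},{"hand":0,"travel":[0,0,-7],"angular":[0,0,0]},{"hand":0,"travel":[0,0,-11],"angular":[0,0,0]},{"hand":0,"travel":[0,0,-15],"angular":[0,0,0]},{"hand":0,"travel":[0,0,-17],"angular":[0,0,0]},{"hand":0,"travel":[0,0,-17],"angular":[0,0,0]},{"hand":0,"travel":[0,0,-17],"angular":[0,0,0]}]'; python3 -c "
from h import *
st();find('key');go(547,358,215,-.05)"
```

```text
go (547, 358, 215) travel [14.39, -7.87, -16.79] ang [-0.0, -0.1, 16.6]
clock: 42.1
eef_pos: [425.6, 247.6, 217.2]
tool_rot: [-3.141, -0.002, 0.241]
force: [-0.9, -0.3, -1.3]
width: 11.1
t 42.1 tcp [425.6 247.6 217.2] rot [-3.141e+00 -2.000e-03  2.410e-01] F [-0.9 -0.3 -1.3] w 11.1 q [-0.91  0.46  0.47  1.97 -0.29  0.77 -0.03]
key
  ('scene', 429.9, 245.7, 187.2, 0.62)
  ('side', 426.8, 243.2, 182.7, 0.78)
  ('wrist', 423.8, 244.7, 186.3, 0.83)
go (547, 358, 215) travel [14.44, -7.9, 0.09] ang [0.1, 0.0, 16.6]
```

Key lifted; its tip is at about 185 mm. Moving over the switch.

```bash
python3 -m creep '[{"hand":0,"travel":[3,-1.6,0],"angular":[0,0,4]},{"hand":0,"travel":[6,-3.3,0],"angular":[0,0,8]},{"hand":0,"travel":[9,-5,0],"angular":[0,0,12]},{"hand":0,"travel":[12,-6.6,0],"angular":[0,0,16]},{"hand":0,"travel":[14.4,-7.9,0],"angular":[0,0,16.6]},{"hand":0,"travel":[14.4,-7.9,0],"angular":[0,0,16.6]},{"hand":0,"travel":[14.4,-7.9,0],"angular":[0,0,16.6]},{"hand":0,"travel":[14.4,-7.9,0],"angular":[0,0,16.6]},{"hand":0,"travel":[14.4,-7.9,0],"angular":[0,0,16.6]}]'; python3 - <<'E'
from h import *
import pickle
s=st();find('key');find('switch_mouth');im=ctrl.get_image('wrist');pickle.dump(im,open('o.pkl','wb'));cv2.imwrite('pics/o.png',im['frame'][:,:,::-1])
u,v=proj(im,[547,358,140])[0];print(u,v);u,v=int(u),int(v)
g=im['frame'].mean(2)
print(np.round(cv2.resize(g[v-60:v+60,u-66:u+66].astype(np.float32),(33,30),interpolation=cv2.INTER_AREA)/10).astype(int).tolist().__str__().replace('], [','\n'))
E
```

```text
clock: 43.3
eef_pos: [546.0, 357.1, 215.9]
tool_rot: [3.14, 0.001, -0.05]
force: [-0.1, 0.8, -0.5]
width: 10.9
t 43.3 tcp [546.  357.1 215.9] rot [ 3.14e+00  1.00e-03 -5.00e-02] F [-0.1  0.8 -0.5] w 10.9 q [-0.92  0.7   0.53  1.53 -0.39  1.01 -0.33]
key
  ('side', 548.0, 354.5, 182.2, 0.55)
  ('wrist', 545.7, 352.9, 181.8, 0.78)
  ('scene', 551.4, 354.8, 186.1, 0.49)
switch_mouth
  ('scene', 544.2, 359.5, 140.1, 0.63)
  ('side', 547.5, 355.7, 141.3, 0.68)
  ('wrist', 549.0, 354.6, 137.0, 0.78)
  ('wrist', 546.3, 354.1, 186.4, 0.54)
284.53426895664603 222.3721874244594
[[16, 16, 16, 16, 16, 16, 16, 16, 16, 16, 16, 16, 16, 16, 16, 16, 16, 16, 16, 16, 16, 16, 16, 16, 16, 16, 16, 16, 16, 16, 16, 16, 15
16, 16, 16, 16, 16, 16, 16, 16, 16, 16, 16, 16, 16, 18, 19, 20, 21, 20, 18, 17, 17, 16, 16, 16, 16, 16, 16, 16, 16, 16, 15, 16, 15
16, 16, 16, 16, 16, 16, 16, 16, 16, 16, 17, 19, 22, 22, 23, 23, 23, 21, 14, 17, 22, 21, 18, 16, 16, 15, 15, 16, 15, 15, 16, 16, 15
16, 16, 16, 16, 16, 16, 16, 16, 16, 19, 22, 23, 23, 23, 23, 23, 23, 21, 14, 20, 23, 23, 22, 20, 16, 15, 15, 15, 15, 16, 16, 16, 16
[... 2468 characters left out ...]
6, 16, 16, 16, 16, 16, 14, 13, 13, 7, 4, 4, 4, 3, 3, 3, 4, 9, 10, 12, 15, 15, 15, 15, 14, 15, 16, 15, 15, 16
16, 16, 16, 16, 16, 16, 16, 16, 15, 13, 13, 13, 6, 4, 4, 4, 4, 4, 3, 3, 9, 10, 11, 15, 16, 15, 16, 16, 16, 15, 15, 15, 15
16, 16, 16, 15, 16, 16, 14, 13, 13, 13, 13, 12, 5, 5, 5, 4, 4, 4, 3, 4, 8, 10, 10, 13, 13, 14, 15, 16, 16, 16, 15, 15, 15
15, 16, 16, 16, 16, 13, 6, 5, 7, 13, 13, 12, 5, 5, 5, 5, 4, 4, 4, 3, 8, 10, 10, 8, 4, 5, 10, 15, 16, 16, 16, 15, 15
15, 15, 15, 15, 14, 6, 5, 5, 8, 13, 13, 11, 5, 5, 5, 5, 4, 4, 4, 3, 7, 11, 12, 11, 4, 4, 4, 12, 15, 15, 15, 15, 15
11, 11, 11, 11, 10, 5, 5, 5, 10, 13, 13, 10, 4, 5, 5, 5, 4, 4, 4, 3, 7, 13, 13, 12, 5, 4, 4, 9, 14, 15, 15, 15, 15]]
```

```bash
python3 - <<'E'
from h import *
import pickle
im=pickle.load(open('o.pkl','rb'));s=ctrl.read_state();print(s['eef_pos'])
for a in((284.5,200.5),(284.5,250),(285.5,207),(284.5,224)):
    p=ray(im,a,140)[0];d=p-s['eef_pos'];print(a,np.round(p,1),"tool",np.round(euler(s['tool_rot']).inv().apply(d),1))
print("tip proj",proj(im,s['eef_pos']+euler(s['tool_rot']).apply([0,0,33])), "halfs",proj(im,s['eef_pos']+euler(s['tool_rot']).apply([0,-9,33])),proj(im,s['eef_pos']+euler(s['tool_rot']).apply([0,9,33])))
g=im['frame'].mean(2).astype(int)
print("col",[(v,g[v,281:286].mean().round()) for v in range(196,256,2)])
for v in(214,220,228,234):print(v,g[v-1:v+2,262:308].mean(0).round().astype(int).tolist())
E
```

```text
[546.61532246 357.94618135 215.86910784]
(284.5, 200.5) [547.7 373.5 140. ] tool [  0.3 -15.7  75.9]
(284.5, 250) [546.  337.5 140. ] tool [ 0.4 20.4 75.9]
(285.5, 207) [548.2 368.9 140. ] tool [  1.  -11.1  75.9]
(284.5, 224) [546.9 356.8 140. ] tool [ 0.4  1.  75.9]
tip proj [[284.45313554 246.90774266]] halfs [[284.46894906 231.94139401]] [[284.43775332 261.46589059]]
col [(196, np.float64(109.0)), (198, np.float64(120.0)), (200, np.float64(136.0)), (202, np.float64(175.0)), (204, np.float64(179.0)), (206, np.float64(179.0)), (208, np.float64(168.0)), (210, np.float64(144.0)), (212, np.float64(143.0)), (214, np.float64(141.0)), (216, np.float64(140.0)), (218, np.float64(139.0)), (220, np.float64(140.0)), (222, np.float64(140.0)), (224, np.float64(140.0)), (226, np.float64(126.0)), (228, np.float64(99.0)), (230, np.float64(98.0)), (232, np.float64(97.0)), (234, np.float64(97.0)), (236, np.float64(92.0)), (238, np.float64(50.0)), (240, np.float64(34.0)), (242, np.float64(32.0)), (244, np.float64(33.0)), (246, np.float64(33.0)), (248, np.float64(36.0)), (250, np.float64(33.0)), (252,
[... 276 characters left out ...]
87]
220 [185, 182, 179, 179, 181, 182, 181, 183, 183, 184, 181, 170, 146, 120, 108, 118, 130, 138, 141, 139, 139, 140, 140, 138, 141, 141, 139, 139, 138, 138, 161, 190, 203, 198, 187, 182, 181, 179, 178, 179, 180, 180, 185, 186, 185, 187]
228 [185, 182, 180, 179, 180, 182, 182, 183, 184, 185, 182, 174, 149, 122, 105, 102, 101, 102, 103, 101, 102, 102, 103, 103, 103, 103, 105, 104, 104, 115, 155, 191, 206, 202, 190, 182, 181, 181, 181, 180, 181, 183, 186, 186, 187, 188]
234 [186, 184, 180, 179, 182, 182, 183, 182, 183, 184, 182, 173, 151, 128, 107, 102, 98, 98, 99, 97, 100, 98, 98, 99, 97, 100, 100, 100, 102, 121, 163, 197, 210, 203, 189, 183, 179, 181, 180, 180, 180, 183, 186, 186, 187, 189]
```

```bash
python3 - <<'E'
from h import *
import pickle
im=pickle.load(open('o.pkl','rb'));T=euler([3.14,.001,-.05]);p0=np.array([546.6,357.9,215.9])
for n,q in(("tip -y x-4",(-4,-9,33)),("tip -y x4",(4,-9,33)),("tip +y",(0,9,33)),("bow low -y",(0,-20,7)),("bow low -y x6",(6,-20,7)),("bow low -y x-6",(-6,-20,7)),("bow top -y",(0,-20,-27)),("bow mid",(0,-20,-10))):print(n,proj(im,p0+T.apply(q))[0].round(1))
g=im['frame'].mean(2).astype(int)
for v in range(238,300,6):
    r=g[v-1:v+2,255:312].mean(0);k=np.where(r<60)[0]+255;print(v,k.min() if len(k) else 0,k.max() if len(k) else 0,r[15:42:3].round().astype(int))
E
```

```text
tip -y x-4 [277.2 232.1]
tip -y x4 [291.6 232.1]
tip +y [284.4 261.6]
bow low -y [284.9 229.3]
bow low -y x6 [297.6 229.3]
bow low -y x-6 [272.2 229.3]
bow top -y [285.8 259.8]
bow mid [285.3 242.8]
238 255 286 [182 148  75  56  54  51  75 114 207]
244 255 292 [115  37  39  36  35  31  34  31 120]
250 271 294 [62 40 42 37 37 32 30 34 52]
256 268 302 [45 41 37 34 33 34 32 30 28]
262 268 297 [41 41 37 36 37 35 36 28 28]
268 267 298 [49 46 43 41 42 42 40 38 34]
274 266 298 [49 46 46 48 42 45 41 36 29]
280 266 299 [51 49 47 46 46 41 42 40 37]
286 265 299 [38 39 39 46 43 43 43 37 29]
292 264 300 [31 32 30 33 36 33 35 32 30]
298 263 300 [33 31 32 30 36 33 28 33 32]
```

```bash
python3 -m creep '[{"hand":0,"travel":[0.1,-0.1,1],"angular":[0,0,0]},{"hand":0,"travel":[0.1,-0.15,2],"angular":[0,0,0]},{"hand":0,"travel":[0.1,-0.15,3],"angular":[0,0,0]},{"hand":0,"travel":[0.1,-0.15,3.5],"angular":[0,0,0]},{"hand":0,"travel":[0.1,-0.15,3.5],"angular":[0,0,0]},{"hand":0,"travel":[0.1,-0.15,3.5],"angular":[0,0,0]},{"hand":0,"travel":[0.1,-0.15,3.5],"angular":[0,0,0]}]'; python3 - <<'E'
from h import *
import pickle
s=st();im=ctrl.get_image('wrist');pickle.dump(im,open('p.pkl','wb'))
find('key');find('switch_mouth')
T=euler(s['tool_rot']);p0=s['eef_pos'];P=lambda q:proj(im,p0+T.apply(q))[0].round(1)
print("tip edges",P((-4,-9,33)),P((4,-9,33)),"bow low",P((-6,-20,7)),P((6,-20,7)))
g=im['frame'].mean(2).astype(int)
for v in range(180,270,4):print(v,g[v-1:v+2,240:330].mean(0)[::2].round().astype(int)//10)
E
```

```text
clock: 44.65
eef_pos: [548.0, 359.4, 181.3]
tool_rot: [3.141, -0.001, -0.05]
force: [0.1, -0.3, -0.5]
width: 10.7
t 44.6 tcp [548.  359.4 181.3] rot [ 3.141e+00 -1.000e-03 -5.000e-02] F [ 0.1 -0.3 -0.5] w 10.7 q [-0.91  0.74  0.51  1.56 -0.42  0.95 -0.32]
key
  ('wrist', 546.7, 355.2, 146.3, 0.95)
  ('scene', 550.8, 355.2, 151.8, 0.66)
  ('side', 550.8, 354.8, 146.1, 0.72)
switch_mouth
  ('scene', 541.5, 357.4, 139.3, 0.82)
  ('side', 546.5, 358.4, 142.3, 0.96)
  ('wrist', 549.1, 352.9, 140.7, 0.77)
tip edges [277.2 231.9] [291.6 231.9] bow low [272.2 229.2] [297.5 229.2]
180 [16 16 16 16 16 16 16 16 15 15 16 16 17 18 19 20 21 21 22 22 22 22 22 22
 18 17 16 16 19 18 17 16 16 15 15 15 15 15 15 15 15 15 15 15 15]
184 [16 16 16 16 16 16 16 16 18 20 21 22 22 22 22 22 22 22 22 22 23 23 23 22
 15 13 14 14 18 22 22 22 22 20 19 17 16 15 15 15 15 15 15 15 15]
188 [16 16 16 15 16 18 21 22 22 22 22 22 22 22 22 22 22 22 22 22 23 23 23 22
 15 14 14 19 22 22 22 22 22 22 22 22 22 20 17 16 15 15 15 15 15]
192 [16 16 17 20 22 22 22 22 22 22 22 22 22 22 22 22 22 20 18 18 21 23 23 21
 12 11 12 14 20 22
[... 2044 characters left out ...]
4  3  3  3  3 11 17 18 18 18 18 18 18 15  6  4  3  3  3  3  3  3  2
  3  2  2  3  8 11 10 11 11 11 11 11 10  6  2  3  2  2  3  4 10]
256 [10  4  3  2  3  3 11 17 18 17 17 17 17 17 14  5  4  4  3  3  3  3  3  3
  3  3  2  3  8 10 10 10 11 11 11 11 10  6  2  3  2  3  3  6 11]
260 [11  4  3  3  2  3 10 16 13 13 12 13 12 10  5  4  4  4  3  3  3  3  3  3
  3  3  2  2  3  7 10 10 10 10 10 10 10  5  2  3  2  3  3  7  9]
264 [15 11  5  4  3  3  9 15 13 13 13 13 12  8  4  4  3  4  4  3  4  3  3  3
  3  3  3  2  2  6 10 10 10 10 10 10 10  5  2  2  2  4  6  9  9]
268 [15 15 11  4  4  3  8 13 13 13 13 13 12  7  4  4  4  4  4  4  4  4  4  4
  4  3  3  3  3  5  9 10 10 10 10 10  8  4  3  3  4  7  9  9  9]
```

```bash
python3 - <<'E'
from h import *
import pickle
im=pickle.load(open('p.pkl','rb'));s=ctrl.read_state();T=euler(s['tool_rot']);p0=s['eef_pos']
for uv,z in(((282,226.5),140),((282,238.5),148.3),((282,219),140),((282,238.5),174),((282,238.5),190)):print(uv,z,T.inv().apply(ray(im,uv,z)[0]-p0).round(1))
f=im['frame']
for v in range(222,250,2):print(v,f[v,276:290].mean(0).round().astype(int))
o=pickle.load(open('o.pkl','rb'))['frame']
print([o[v,276:290].mean(0).round().astype(int).tolist() for v in range(204,244,4)])
m=ctrl.regions_of('wrist','key')
for q in m[:1]:
  ys,xs=np.where(q['region']);print(q['confidence'],ys.min(),ys.max(),xs.min(),xs.max(),[(y,xs[ys==y].min(),xs[ys==y].max()) for y in range(ys.min(),ys.max(),8)])
E
```

```text
(282, 226.5) 140 [-1.  -9.4 40.9]
(282, 238.5) 148.3 [-1.  -5.2 32.6]
(282, 219) 140 [ -0.9 -14.   40.9]
(282, 238.5) 174 [ -1.  -15.3   6.9]
(282, 238.5) 190 [ -1.  -21.5  -9.2]
222 [178 185 182]
224 [177 184 182]
226 [178 185 181]
228 [163 170 167]
230 [147 154 150]
232 [139 147 142]
234 [137 144 140]
236 [128 136 133]
238 [70 74 73]
240 [35 37 36]
242 [33 34 34]
244 [32 34 34]
246 [34 35 36]
248 [34 34 37]
[[176, 184, 181], [166, 173, 170], [134, 141, 137], [133, 139, 136], [132, 140, 136], [132, 138, 135], [98, 102, 100], [97, 101, 100], [95, 100, 98], [33, 34, 35]]
0.77 237 349 268 297 [(237, np.int64(278), np.int64(287)), (245, np.int64(270), np.int64(295)), (253, np.int64(269), np.int64(296)), (261, np.int64(268), np.int64(296)), (269, np.int64(268), np.int64(297)), (277, np.int64(268), np.int64(297)), (285, np.int64(269), np.int64(296)), (293, np.int64(269), np.int64(296)), (301, np.int64(269), np.int64(296)), (309, np.int64(269), np.int64(296)), (317, np.int64(269), np.int64(296)), (325, np.int64(270), np.int64(295)), (333, np.int64(269), np.int64(296)), (341, np.int64(269), np.int64(295))]
```

```bash
python3 -m creep '[{"hand":0,"travel":[0,-0.07,0.3],"angular":[0,0,0]},{"hand":0,"travel":[0,-0.07,0.6],"angular":[0,0,0]},{"hand":0,"travel":[0,-0.07,0.9],"angular":[0,0,0]},{"hand":0,"travel":[0,-0.07,1.2],"angular":[0,0,0]},{"hand":0,"travel":[0,-0.07,1.5],"angular":[0,0,0]},{"hand":0,"travel":[0,-0.07,1.5],"angular":[0,0,0]},{"hand":0,"travel":[0,-0.07,1.5],"angular":[0,0,0]}]'; python3 -c "
from h import *
st();find('key')"
```

```text
clock: 46.05
eef_pos: [547.3, 359.4, 165.2]
tool_rot: [3.139, 0.001, -0.05]
force: [0.4, -1.7, -1.9]
width: 11.1
t 46.0 tcp [547.3 359.4 165.2] rot [ 3.139e+00  1.000e-03 -5.000e-02] F [ 0.4 -1.7 -1.9] w 11.1 q [-0.91  0.76  0.5   1.57 -0.43  0.92 -0.31]
key
  ('scene', 548.7, 354.3, 135.8, 0.6)
  ('side', 548.8, 355.4, 132.4, 0.52)
  ('wrist', 546.3, 357.0, 135.6, 0.79)
```

The key is entering freely, with its tip at about 134 mm, inside the slot. Lowering the rest of the way.

```bash
python3 -m creep '[{"hand":0,"travel":[0,0,0.4],"angular":[0,0,0]},{"hand":0,"travel":[0,0,0.8],"angular":[0,0,0]},{"hand":0,"travel":[0,0,1.2],"angular":[0,0,0]},{"hand":0,"travel":[0,0,1.5],"angular":[0,0,0]},{"hand":0,"travel":[0,0,1.7],"angular":[0,0,0]},{"hand":0,"travel":[0,0,1.7],"angular":[0,0,0]},{"hand":0,"travel":[0,0,1.7],"angular":[0,0,0]}]'; python3 -c "
from h import *
st();find('key')"
```

```text
clock: 47.05
eef_pos: [547.2, 359.4, 148.1]
tool_rot: [3.139, 0.001, -0.05]
force: [0.4, -2.5, -2.5]
width: 10.8
t 47.0 tcp [547.2 359.4 148.1] rot [ 3.139e+00  1.000e-03 -5.000e-02] F [ 0.4 -2.5 -2.5] w 10.8 q [-0.9   0.78  0.49  1.59 -0.44  0.89 -0.3 ]
key
  ('scene', 548.8, 356.9, 117.2, 0.47)
  ('side', 546.1, 355.3, 111.8, 0.43)
  ('wrist', 544.3, 356.5, 115.7, 0.91)
```

```bash
python3 -m creep '[{"hand":0,"travel":[0,0,0.1],"angular":[0,0,0]},{"hand":0,"travel":[0,0,0.2],"angular":[0,0,0]},{"hand":0,"travel":[0,0,0.3],"angular":[0,0,0]},{"hand":0,"travel":[0,0,0.4],"angular":[0,0,0]},{"hand":0,"travel":[0,0,0.4],"angular":[0,0,0]}]'; python3 -c "
from h import *
st();find('key')"
```

```text
clock: 47.85
eef_pos: [547.5, 359.5, 147.4]
tool_rot: [3.141, 0.001, -0.05]
force: [-5.1, -4.7, 15.4]
width: 11.0
t 47.9 tcp [547.5 359.5 147.4] rot [ 3.141e+00  1.000e-03 -5.000e-02] F [-5.1 -4.7 15.4] w 11.0 q [-0.9   0.78  0.49  1.59 -0.44  0.89 -0.3 ]
key
  ('side', 546.9, 355.0, 113.8, 0.51)
  ('wrist', 544.5, 356.0, 112.7, 0.92)
  ('scene', 550.2, 354.6, 118.2, 0.58)
```

Seated: contact at 15 N, key origin at about 114 mm. Now turning clockwise, with the TCP orbiting the slot axis about 3 mm off along tool y.

```bash
python3 -m creep '[{"hand":0,"travel":[0.03,0,0.05],"angular":[0,0,6]},{"hand":0,"travel":[0.06,0.01,0.05],"angular":[0,0,12]},{"hand":0,"travel":[0.09,0.01,0.05],"angular":[0,0,18]},{"hand":0,"travel":[0.12,0.03,0.05],"angular":[0,0,24]},{"hand":0,"travel":[0.15,0.04,0.05],"angular":[0,0,30]},{"hand":0,"travel":[0.15,0.04,0.05],"angular":[0,0,30]},{"hand":0,"travel":[0.15,0.04,0.05],"angular":[0,0,30]}]'; python3 -c "
from h import *
s=st();print(s['torque'])"
```

```text
clock: 48.85
eef_pos: [549.7, 358.6, 147.5]
tool_rot: [3.142, -0.001, -0.571]
force: [-0.2, -4.6, 3.3]
width: 11.0
t 48.9 tcp [549.7 358.6 147.5] rot [ 3.142e+00 -1.000e-03 -5.710e-01] F [-0.2 -4.6  3.3] w 11.0 q [-0.97  0.82  0.63  1.59 -0.57  0.93 -0.71]
[-0.93156541 -0.01942134 -0.08487007]
```

```bash
python3 -m creep '[{"hand":0,"travel":[0.03,0,0.03],"angular":[0,0,6]},{"hand":0,"travel":[0.06,0.01,0.03],"angular":[0,0,12]},{"hand":0,"travel":[0.09,0.01,0.03],"angular":[0,0,18]},{"hand":0,"travel":[0.12,0.03,0.03],"angular":[0,0,24]},{"hand":0,"travel":[0.15,0.04,0.03],"angular":[0,0,30]},{"hand":0,"travel":[0.18,0.06,0.03],"angular":[0,0,36]},{"hand":0,"travel":[0.19,0.07,0.03],"angular":[0,0,40]},{"hand":0,"travel":[0.19,0.07,0.03],"angular":[0,0,40]},{"hand":0,"travel":[0.19,0.07,0.03],"angular":[0,0,40]}]'; python3 -c "
from h import *
s=st();print(s['torque']);find('key')"
```

```text
clock: 49.75
eef_pos: [550.9, 357.3, 147.5]
tool_rot: [-3.141, -0.0, -1.267]
force: [-1.5, -3.0, 5.2]
width: 11.1
t 49.8 tcp [550.9 357.3 147.5] rot [-3.141 -0.    -1.267] F [-1.5 -3.   5.2] w 11.1 q [-1.05  0.87  0.81  1.59 -0.72  1.   -1.28]
[-0.69988468  0.33070125 -0.03104731]
key
  ('wrist', 547.9, 354.5, 116.5, 0.82)
  ('scene', 552.3, 354.6, 117.4, 0.54)
  ('side', 551.9, 354.6, 114.5, 0.61)
```

```bash
for i in 1; do python3 -m creep '[{"hand":0,"travel":[0.03,0,0.03],"angular":[0,0,5]},{"hand":0,"travel":[0.05,0.01,0.03],"angular":[0,0,10]},{"hand":0,"travel":[0.05,0.01,0.03],"angular":[0,0,10]},{"hand":0,"travel":[0.05,0.01,0.03],"angular":[0,0,10]}]'; done; python3 -c "
from h import *
s=st();print(s['torque'],s['tau'][6])"; python3 -m creep '[{"hand":0,"travel":[0.03,0,0.03],"angular":[0,0,5]},{"hand":0,"travel":[0.04,0.01,0.03],"angular":[0,0,8]},{"hand":0,"travel":[0.04,0.01,0.03],"angular":[0,0,8]},{"hand":0,"travel":[0.04,0.01,0.03],"angular":[0,0,8]}]';  python3 -c "
from h import *
s=st();print(s['torque'],s['tau'][6])"
```

```text
clock: 50.45
eef_pos: [551.0, 356.9, 147.5]
tool_rot: [-3.141, 0.0, -1.441]
force: [-2.1, -3.2, 5.1]
width: 10.7
t 50.5 tcp [551.  356.9 147.5] rot [-3.141  0.    -1.441] F [-2.1 -3.2  5.1] w 10.7 q [-1.07  0.89  0.85  1.59 -0.76  1.02 -1.42]
[-0.76901632  0.34142456 -0.01604414] -0.005826862470712513
clock: 50.85
eef_pos: [550.9, 356.7, 147.5]
tool_rot: [-3.141, -0.0, -1.576]
force: [-1.2, -4.3, 7.4]
width: 11.2
t 50.9 tcp [550.9 356.7 147.5] rot [-3.141 -0.    -1.576] F [-1.2 -4.3  7.4] w 11.2 q [-1.08  0.9   0.89  1.59 -0.79  1.03 -1.54]
[-0.92837138  0.35997529  1.01832603] -1.0645335540175438
```

The torque jumped to 1.0 N m, so the switch is at the stop. Releasing and lifting straight up.

```bash
python3 -m creep '[{"hand":0,"travel":[0,0,0],"angular":[0,0,0]},{"hand":0.4,"travel":[0,0,0],"angular":[0,0,0]},{"hand":0.4,"travel":[0,0,0],"angular":[0,0,0]},{"hand":0.4,"travel":[0,0,0],"angular":[0,0,0]},{"hand":0.4,"travel":[0,0,0],"angular":[0,0,0]},{"hand":0.4,"travel":[0,0,-1],"angular":[0,0,0]},{"hand":0.4,"travel":[0,0,-3],"angular":[0,0,0]},{"hand":0.4,"travel":[0,0,-6],"angular":[0,0,0]},{"hand":0.4,"travel":[0,0,-9],"angular":[0,0,0]},{"hand":0.4,"travel":[0,0,-10],"angular":[0,0,0]},{"hand":0.4,"travel":[0,0,-10],"angular":[0,0,0]}]'; python3 - <<'E'
from h import *
import pickle
s=st();im=ctrl.get_image('wrist');pickle.dump(im,open('r.pkl','wb'));cv2.imwrite('pics/r.png',im['frame'][:,:,::-1])
find('key');find('tray');find('pot0');find('keyblock')
for q in ctrl.regions_of('wrist','key')[:2]:
    c=max(cv2.findContours(q['region'].astype(np.uint8),0,2)[0],key=len);b=cv2.minAreaRect(c);print(q['confidence'],b)
    p=ray(im,cv2.boxPoints(b),174);print(p.round(1).tolist())
    for i in(0,1):d=p[i+1]-p[i];print(np.hypot(*d[:2]),np.arctan2(d[1],d[0]))
# white index marks on the dial (z~110) by brightness in the scene picture
a=ctrl.get_image('scene')['frame'];cv2.imwrite('pics/s.png',a[:,:,::-1])
E
```

```text
clock: 51.95
eef_pos: [551.7, 356.8, 249.5]
tool_rot: [-3.138, 0.002, -1.576]
force: [0.3, -0.7, -0.6]
width: 34.1
t 52.0 tcp [551.7 356.8 249.5] rot [-3.138e+00  2.000e-03 -1.576e+00] F [ 0.3 -0.7 -0.6] w 34.1 q [-1.11  0.8   0.97  1.49 -0.69  1.21 -1.61]
key
  ('side', 548.6, 355.8, 113.7, 0.92)
  ('wrist', 547.3, 351.5, 115.0, 0.91)
  ('scene', 551.1, 352.8, 114.0, 0.68)
  ('side', 591.4, 205.0, 11.8, 0.43)
tray
  ('scene', 589.9, 205.7, 2.1, 0.57)
  ('side', 592.6, 203.7, 1.2, 0.71)
  ('wrist', 594.2, 205.1, 0.9, 0.59)
pot0
  ('scene', 355.2, -214.5, -0.4, 0.68)
  ('side', 352.5, -212.4, -2.9, 0.94)
  ('scene', 591.5, 204.8, 69.8, 0.9)
  ('scene', 592.2, 205.7, 14.0, 0.77)
  ('scene', 590.8, 201.4, 41.2, 0.46)
  ('side', 592.9, 203.2, 66.8, 0.89)
  ('side', 590.8, 203.7, 39.6, 0.73)
  ('side', 592.3, 207.8, 11.5, 0.49)
  ('wrist', 589.2, 205.9, 38.4, 0.76)
keyblock
  ('scene', 427.4, 242.3, -2.1, 0.72)
  ('side', 428.0, 248.6, 2.9, 0.59)
  ('wrist', 426.0, 246.6, 0.2, 0.92)
  ('scene', 553.3, 352.9, 120.5, 0.45)
0.66 ((282.19140625, 220.30111694335938), (63.1606330871582, 18.926633834838867), 82.56858825683594)
[[574.1, 365.5, 174.0], [575.7, 353.0, 174.0], [530.7, 347.3, 174.0], [528.9, 360.5, 174.0]]
12.595320995302313 -1.4436488961704201
45.33921962006022 -3.015966084499562
```

Viewer limit reached. As a numeric check of the switch angle, I rectify the switch-top plane in the wrist pictures before and after the turn and compare edge directions of the square plate.

```bash
python3 - <<'E'
from h import *
import pickle
for n in('o','r'):
    im=pickle.load(open(n+'.pkl','rb'));c=np.array([547.5,356.5])
    W=np.array([[-30,-30],[30,-30],[30,30],[-30,30]],float)
    uv=proj(im,np.c_[W+c,np.full(4,140)]).astype(np.float32)
    dst=((W+30)*6).astype(np.float32)
    H=cv2.getPerspectiveTransform(uv,dst);g=cv2.warpPerspective(im['frame'],H,(360,360)).astype(np.float32).mean(2)
    g=cv2.GaussianBlur(g,(0,0),3);m=((g>150)&(g<205)).astype(np.uint8)
    yy,xx=np.mgrid[:360,:360];m[np.hypot(xx-180,yy-180)>150]=0
    m=cv2.morphologyEx(m,cv2.MORPH_OPEN,np.ones((15,15)))
    cs=sorted(cv2.findContours(m,0,2)[0],key=cv2.contourArea)[::-1][:3]
    print(n,[(cv2.contourArea(k)/36,cv2.minAreaRect(k)) for k in cs])
    L=cv2.HoughLinesP(cv2.Canny(np.clip(g,0,255).astype(np.uint8),20,50),1,np.pi/360,25,minLineLength=50,maxLineGap=8)
    if L is not None:
        print([(round(float(np.arctan2(y2-y1,x2-x1)),2),int(np.hypot(x2-x1,y2-y1)/6),int((x1+x2)/12-30),int((y1+y2)/12-30)) for x1,y1,x2,y2 in L[:,0]])
E
```

```text
o [(876.8194444444445, ((176.16818237304688, 174.52212524414062), (216.05372619628906, 226.69676208496094), 86.18592071533203))]
[(1.35, 9, -26, 5), (-1.48, 10, 25, 2), (1.47, 13, 4, -4), (1.54, 10, -19, -11), (-1.12, 9, -23, -14), (-1.19, 9, 23, 13), (1.29, 10, 24, -7), (1.16, 9, -22, 14)]
r [(317.0416666666667, ((153.42791748046875, 261.01153564453125), (219.73663330078125, 76.99303436279297), 4.932087421417236)), (144.0, ((141.26991271972656, 73.87495422363281), (67.02702331542969, 131.0638885498047), 74.60444641113281))]
[(0.13, 25, -8, 6), (0.33, 14, -14, 14), (-0.18, 12, 5, 24), (-1.24, 10, -15, -14), (0.13, 13, -14, 5), (-0.5, 10, 17, 20), (-1.34, 8, 14, 11), (-0.22, 9, -6, -26), (0.15, 11, 4, 21), (0.13, 9, 10, -4), (-0.1, 9, 4, -22), (0.49, 10, -12, 22), (0.32, 11, -11, 15), (-1.27, 11, -15, -14)]
```

The plate edges are now at -1.25/0.33 rad, against -0.05 rad before, so the switch turned about 1.2 rad and is at the stop. Key seated, tray home, stack intact. Handing in.

```bash
python3 -c "
from h import *
st();print(ctrl.finish_job())"
```

```text
t 53.3 tcp [550.7 356.6 247.5] rot [-3.141 -0.    -1.576] F [ 0.8  0.3 -0.4] w 34.2 q [-1.11  0.8   0.97  1.5  -0.69  1.21 -1.61]
the job is handed in; nothing more can be done
None
```

I finished the job in the order asked and handed it in at 53.3 s, with the gripper open and about 70 mm clear of everything. No verdict is reported.

- **Pots:** I found three terracotta pots and stacked them nested in the tray's ring. The last check put their origins at about 13, 40 and 67 mm, all on one axis. The green pot stayed at its starting spot.
- **Tray:** I slid it in by the handle until it met the stop, with 24 N and no further movement. Its origin is now at about (591, 205), matching the home position I worked out (590, 204).
- **Key:** It is fully in the switch, with its origin at about 114 mm. I turned it clockwise until the torque rose to about 1.0 N m. The square plate on the switch top turned about 1.2 rad, and the key bow about 1.39 rad, which fits 1.2 rad plus the 0.2 rad of play.

**Disagreements:** My first dryer fit was about 3 mm off because I misread the rail lips; I corrected it before inserting the tray. The networks differed by up to about 5 mm on the slot position, so I aligned the key from the wrist picture instead. The 16-picture limit ran out at the key grasp, so the checks after that are from numbers only.

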